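Load the growth box, shut it and sniff its lid joint for leaks

ROBOT

A 6-joint arm with a two-finger parallel gripper is mounted at the origin on the work surface. World frame = base frame: x ahead of the robot, y to its left, z up, the work surface at z = 0. Lengths are in mm, angles in rad, forces in N, time in s.
With the tool pointing down it reaches from about 275 to 750 mm from the base axis. Payload 10.2 kg.
Tool frame: the origin (TCP) lies at the very end of the fingers, on their centre line; the grasp point (between the pads) lies 19 mm behind it; x points along the fingers, y is the direction in which the jaws open and shut, and the axes are right-handed (so a half turn about x gives the same grasp; the last joint's range is limited). The gripper opens to 85 mm and grips with 20 to 120 N. Pads are 22 mm wide; open, the fingers measure 114 mm over their backs; the gripper's body (76 mm by 85 mm) begins 54 mm behind the grasp point. The pads swing forward as they close: fully open they stand 13 mm farther back than shut.
Start: joints at [1.009, 0.313, 1.498, -0, 1.331, -0.223], TCP at [174.5, 495.158, 231.294] pointing down, gripper open.
Joint ranges: [-2.94, 2.94], [-0.97, 2.17], [0.19, 2.56], [-1.23, 4.37], [0.02, 3.11], [-2.88, 2.88]. Speed limits (rad/s): [2.39, 2.39, 3.01, 3.14, 3.14, 3.14].

INTERFACE

Orientations are given as a unit quaternion [w, x, y, z].
In Python, from rig import ctrl gives the robot as it stands. The module is installed in compiled form; this text tells all that it offers.
- The arm moves only by the tool move_arm, never from a script. Its argument "targets" is a list that holds one entry, the list of rows, each a list of 7 numbers: the opening, from 0 (shut) to 1 (fully open), then the shift along the tool's x, y, z each as a share of 150 mm, from -1 to 1, then the turn, a rotation vector about the tool's x, y, z each as a share of 60 degrees, from -1 to 1. A call has 1 to 5 rows; each row shifts and turns the commanded pose from where the row before left it, along the tool's axes as they then stand; what a row does not reach is not made up. A row lasts 1/10 s, in which the tool goes at most 50 mm and 8.59 degrees, less where a joint would pass 70% of its speed; a pose out of reach is approached as far as the arm can. A call with a number of a shift or a turn outside -1 to 1 is refused whole. A call with a gripper value outside its range is refused whole. The fingers move at their own pace and stop on an object; "force" is the grip in N (left out, the last holds). Time passes only in rows, so rows that do not move let the fingers close. It gives the time, the measured TCP pose, the force and the opening at its end, in the units of the state.
- ctrl.sense(): the state, without advancing time (a new reading comes with each control period).
- ctrl.capture(name): name is "side" or "top" or "wrist"; returns the picture (420x560x3 uint8, red, green, blue); there is no depth.
- ctrl.calibration(name): a dict with "camera_matrix" (3x3 intrinsics, pixels), "D" ([k1, k2, p1, p2, k3] as OpenCV has them; the pictures are not rectified), "extrinsics" (4x4, takes a point from world to camera coordinates); the wrist camera has in their place "tool_from_camera" (4x4, takes a point from camera to tool coordinates, whose origin is the TCP and whose axes are the tool frame's). Camera axes: x right, y down, z forward; pixel columns grow to the right and rows downward; lengths in mm; the calibration is good to about 2 mm. A picture is of the moment at which its call begins: read the wrist's pose just before it. calibration takes no time and is no camera call.
- ctrl.finish_job(): hands the job in, once; it reports no verdict.
Trained networks look in the newest picture that a camera, given by its name, has taken for a name from the list of things; names that differ only in an ending like _2 or _b are one class to them, and where a whole thing is asked for, a point or a joint stands for the part that bears it (a point fixed in the world has none). Each returns a list of dicts, best first, with "confidence" (0 to 1); they miss things now and then, are a little off and sometimes report something else, mostly with a low value. They report only what shows in the picture. A call takes as long as a camera call. They do not tell look-alikes from the thing itself.
- ctrl.recognise(label, camera): "point" ([row, column] in pixels, amid what is visible of it).
- ctrl.cut_out(label, camera): "pixels" (420x560 bool, what is visible of it) and "point" ([row, column] in pixels, amid what is visible of it).
The state is a dict: "time_s": time; "joints": joint angles; "dq": joint speeds; "tau": joint torques, N m; "eef_pos": TCP position; "ee_rot": TCP orientation; "force": force on the tool from outside, world axes, zero at the start; "wrist_torque": the same for the moment, N m; "grip_width": opening from 0.0 (shut) to 1.0 (fully open).
Only numpy, scipy, OpenCV 4.12 (cv2) and the standard library are available. Lean on these libraries where they do the work, as an engineer would, in place of code of your own. Each camera call takes 0.05 s, during which the arm holds its last target.

TASK

Stand all the culture jars from the bench upright inside the growth box, then gently lower its lid until it is fully shut. Take the leak-sniffer wand and guide its nozzle tip along the joint between lid and box in one slow, steady pass, keeping the tip within a centimetre of the gasket line at no more than 3 cm per second, without pressing on the box: from the left end of the front (as the robot sees it), along the front, round the front right corner, and back along the right side to near the hinge. Finally lay the wand back in both saddles of its rest as it lay before, leave the lid shut, and do not disturb the bottle or the tray.

Things in the scene. Friction and masses are not known exactly. Their poses are not given: they have to be found in the camera images.
- box: Fixed white open-topped growth box: 170 mm deep (its x), 240 wide (y), 80 high; walls and floor 5 mm thick, so 160 x 230 mm clear inside, inner floor 5 mm and rim 80 mm above the bench. Origin: centre of the underside; +x to its back (hinge side), -x front (facing the robot), +y left, -y right as the robot sees it; yawed up to 0.15. Two short blue ports on the back.
- lid (a joint): Lid hinge, rad: 0 = fully shut, grows as the front edge lifts up and back, 1.85 at most; starts about upright, 1.5 to 1.7. Stiff: the lid stays where left, 2 to 6 N on its outer face near the front edge pushes it down. Lid: white with a window, 170 x 240 mm, 350 g, panel 1 to 11 mm above the rim when shut; along its whole front edge an aluminium rail 12 mm deep, 1 to 19 mm above the rim when shut.
- lid_rail (a point): Middle of the lid's front rail, 164 mm from the hinge line, 10 mm above the rim when shut; moves with the lid.
- lid_hinge (a point): Middle of the hinge line, on the back top edge of the box (80 mm above the bench); hinge axis is the box's y.
- jar0: Sealed culture jar of green glass with a white screw cap, upright, 44 mm diameter, 42 mm tall with its cap, about 90 g. Origin: centre of the underside, z up the jar. Two to four identical jars stand on the bench to the left of the box; an absent one reads None.
- jar1: Sealed culture jar of green glass with a white screw cap, upright, 44 mm diameter, 42 mm tall with its cap, about 90 g. Origin: centre of the underside, z up the jar. Two to four identical jars stand on the bench to the left of the box; an absent one reads None.
- jar2: Sealed culture jar of green glass with a white screw cap, upright, 44 mm diameter, 42 mm tall with its cap, about 90 g. Origin: centre of the underside, z up the jar. Two to four identical jars stand on the bench to the left of the box; an absent one reads None.
- jar3: Sealed culture jar of green glass with a white screw cap, upright, 44 mm diameter, 42 mm tall with its cap, about 90 g. Origin: centre of the underside, z up the jar. Two to four identical jars stand on the bench to the left of the box; an absent one reads None.
- wand: Cordless leak-sniffer wand lying in its rest: white rectangular handle 130 mm long, 20 mm wide, 22 mm high, then a black collar (14 mm diameter) and a thin steel nozzle (6 mm diameter), 185 mm overall, 110 g. Origin: on the underside, 110 mm behind the nozzle tip; +x points to the nozzle, z up. The handle runs from x = -75 to +55 mm; it balances near its origin.
- wand_tip (a point): Tip of the wand's nozzle: at x = +110 mm, 11 mm above the underside of the handle.
- wand_grip (a point): Where the handle is best gripped, between the rest's saddles: over the wand's origin, at half its height (11 mm above its underside).
- rest: Fixed wand rest: black base 140 x 70 mm, 6 mm thick, with two grey saddles (12 mm long) at x = -45 and 45 mm. Origin: centre of the underside; the wand starts along its +x. Saddle floors are 22 mm above the bench, between cheeks 34 mm apart that rise to 34 mm above the bench.
- media_bottle: Bystander: clear media bottle with blue cap, 72 mm diameter, 170 mm tall; origin at the centre of its underside.
- parts_tray: Bystander: grey open tray 90 x 130 x 40 mm; origin at the centre of its underside.
- seam0 (a point): Point of the lid joint (dark gasket line at the box's rim, 80 mm above the bench, on the outer face), near the left end of the front joint. Points seam0 to seam6 follow the joint in order; seam0-4 lie on the front face, seam4 is the front right corner, seam4-6 lie on the right face.
- seam1 (a point): Point of the lid joint (dark gasket line at the box's rim, 80 mm above the bench, on the outer face), further right along the front joint. Points seam0 to seam6 follow the joint in order; seam0-4 lie on the front face, seam4 is the front right corner, seam4-6 lie on the right face.
- seam2 (a point): Point of the lid joint (dark gasket line at the box's rim, 80 mm above the bench, on the outer face), at the middle of the front joint. Points seam0 to seam6 follow the joint in order; seam0-4 lie on the front face, seam4 is the front right corner, seam4-6 lie on the right face.
- seam3 (a point): Point of the lid joint (dark gasket line at the box's rim, 80 mm above the bench, on the outer face), towards the right of the front joint. Points seam0 to seam6 follow the joint in order; seam0-4 lie on the front face, seam4 is the front right corner, seam4-6 lie on the right face.
- seam4 (a point): Point of the lid joint (dark gasket line at the box's rim, 80 mm above the bench, on the outer face), at the front right corner. Points seam0 to seam6 follow the joint in order; seam0-4 lie on the front face, seam4 is the front right corner, seam4-6 lie on the right face.
- seam5 (a point): Point of the lid joint (dark gasket line at the box's rim, 80 mm above the bench, on the outer face), on the right-hand joint, halfway back. Points seam0 to seam6 follow the joint in order; seam0-4 lie on the front face, seam4 is the front right corner, seam4-6 lie on the right face.
- seam6 (a point): Point of the lid joint (dark gasket line at the box's rim, 80 mm above the bench, on the outer face), near the back end of the right-hand joint. Points seam0 to seam6 follow the joint in order; seam0-4 lie on the front face, seam4 is the front right corner, seam4-6 lie on the right face.
Not all that is in view belongs to the job. Of the things like the wand, leave any that is blue; of the rest the smaller one is meant.

How it is judged (in metres and radians):
On the way, in this order (a step that is already met when the one before it is completed fails the run):
1. every jar stands upright on the floor of the box (x of jar0 in the frame of box between -0.08 and 0.08 m and y of jar0 in the frame of box between -0.115 and 0.115 m and z of jar0 in the frame of box between -0.005 and 0.02 m and angle between each of jar0, jar1, jar2, jar3's own z axis and vertical below 0.2 rad and x of jar1 in the frame of box between -0.08 and 0.08 m and y of jar1 in the frame of box between -0.115 and 0.115 m and z of jar1 in the frame of box between -0.005 and 0.02 m and x of jar2 in the frame of box between -0.08 and 0.08 m and y of jar2 in the frame of box between -0.115 and 0.115 m and z of jar2 in the frame of box between -0.005 and 0.02 m and x of jar3 in the frame of box between -0.08 and 0.08 m and y of jar3 in the frame of box between -0.115 and 0.115 m and z of jar3 in the frame of box between -0.005 and 0.02 m), for 0.3 s.
2. the lid is fully shut (value of joint lid below 0.03 rad), for 0.3 s.
3. with the lid shut, the nozzle tip is within 14 mm of site seam0 (near the left end of the front joint) for 0.2 s, moving slower than 6 cm/s (distance between wand_tip and seam0 below 0.014 m and linear speed of wand below 0.06 m/s and value of joint lid below 0.03 rad), for 0.2 s.
4. with the lid shut, the nozzle tip is within 14 mm of site seam1 (further right along the front joint) for 0.2 s, moving slower than 6 cm/s (distance between wand_tip and seam1 below 0.014 m and linear speed of wand below 0.06 m/s and value of joint lid below 0.03 rad), for 0.2 s.
5. with the lid shut, the nozzle tip is within 14 mm of site seam2 (at the middle of the front joint) for 0.2 s, moving slower than 6 cm/s (distance between wand_tip and seam2 below 0.014 m and linear speed of wand below 0.06 m/s and value of joint lid below 0.03 rad), for 0.2 s.
6. with the lid shut, the nozzle tip is within 14 mm of site seam3 (towards the right of the front joint) for 0.2 s, moving slower than 6 cm/s (distance between wand_tip and seam3 below 0.014 m and linear speed of wand below 0.06 m/s and value of joint lid below 0.03 rad), for 0.2 s.
7. with the lid shut, the nozzle tip is within 14 mm of site seam4 (at the front right corner) for 0.2 s, moving slower than 6 cm/s (distance between wand_tip and seam4 below 0.014 m and linear speed of wand below 0.06 m/s and value of joint lid below 0.03 rad), for 0.2 s.
8. with the lid shut, the nozzle tip is within 14 mm of site seam5 (on the right-hand joint, halfway back) for 0.2 s, moving slower than 6 cm/s (distance between wand_tip and seam5 below 0.014 m and linear speed of wand below 0.06 m/s and value of joint lid below 0.03 rad), for 0.2 s.
9. with the lid shut, the nozzle tip is within 14 mm of site seam6 (near the back end of the right-hand joint) for 0.2 s, moving slower than 6 cm/s (distance between wand_tip and seam6 below 0.014 m and linear speed of wand below 0.06 m/s and value of joint lid below 0.03 rad), for 0.2 s.
At the end, for the whole second after the job is handed in: every jar is inside the box, the lid is shut (joint under 0.03 rad), and the wand lies still in both saddles of its rest: within 30 mm along it, 12 mm across, on the saddle floors, lined up within 0.15 rad (x of jar0 in the frame of box between -0.08 and 0.08 m and y of jar0 in the frame of box between -0.115 and 0.115 m and z of jar0 in the frame of box between -0.005 and 0.05 m and x of jar1 in the frame of box between -0.08 and 0.08 m and y of jar1 in the frame of box between -0.115 and 0.115 m and z of jar1 in the frame of box between -0.005 and 0.05 m and x of jar2 in the frame of box between -0.08 and 0.08 m and y of jar2 in the frame of box between -0.115 and 0.115 m and z of jar2 in the frame of box between -0.005 and 0.05 m and x of jar3 in the frame of box between -0.08 and 0.08 m and y of jar3 in the frame of box between -0.115 and 0.115 m and z of jar3 in the frame of box between -0.005 and 0.05 m and value of joint lid below 0.03 rad and x of wand in the frame of rest between -0.03 and 0.03 m and y of wand in the frame of rest between -0.012 and 0.012 m and z of wand in the frame of rest between 0.016 and 0.03 m and angle between the x axis of wand and the x axis of rest, either way round below 0.15 rad and linear speed of wand below 0.02 m/s); the robot touches nothing.
It fails at once if the lid is slammed (closing faster than 2 rad/s) (velocity of joint lid below -2 rad/s).
It fails at once if the bottle or the tray is moved more than 30 mm (distance of any of media_bottle, parts_tray from where it was at the start of the episode above 0.03 m).
It fails at once if the wand is pressed against the box or lid with more than 15 N (contact force between wand and box above 15 N).
Of jar0, jar1, jar2, jar3 only 2 to 4 are there at a start; the rules pass over those that are not, and their reading is None.
At some moment in a run one of jar0, jar1, jar2, jar3 may be knocked a few centimetres aside while the robot is not near it.
It also fails if it takes over 208 s, if anything falls off the work surface, if the arm or the gripper's body presses on something with over 40 N, if the wrist force passes 120 N, or if a joint passes its speed limit or range.

## Working session

There is one attempt and no reset: what is moved stays moved. The work goes in short steps, Python scripts to look and compute and a tool call to move; the robot and the scene stay as the last step left them, time stands still between calls to the robot, and variables do not carry over. Pictures are saved under pics/ and viewed, and the job is handed in when it is done.

Besides the shell and the picture viewer there is one more tool, called after "Call:" as name(argument=value, ...), one argument or row to a line, values as JSON. move_arm: Moves the arm, as the interface text tells. Shift numbers are shares of 150 mm and turn numbers shares of 60 degrees, none past 1 either way. Its arguments: {"type":"object","properties":{"targets":{"type":"array","items":{"type":"array","items":{"type":"array","items":{"type":"number","minimum":-1,"maximum":1}}}},"force":{"type":"number"}},"required":["targets"]}

```bash
mkdir -p pics; ls
python3 - <<'E'
from rig import ctrl
import cv2,numpy as np
print(ctrl.sense())
for n in ["side","top","wrist"]:
    im=ctrl.capture(n); cv2.imwrite(f"pics/{n}0.png",im[:,:,::-1])
    print(n,ctrl.calibration(n))
E
```

```text
pics
{'time_s': 0.0, 'joints': array([ 1.00860629e+00,  3.13415995e-01,  1.49845951e+00,  1.78253845e-06,
        1.33096085e+00, -2.23392670e-01]), 'dq': array([-6.40436763e-04, -8.48315071e-04,  9.55284512e-04,  1.72375931e-05,
        3.00231921e-04,  1.30591243e-03]), 'tau': array([-7.97931152e-04, -4.12266612e+01, -2.59741312e+01, -2.71092194e-04,
        4.17535906e-03, -3.32100376e-05]), 'eef_pos': array([174.35251885, 494.93115328, 230.74402531]), 'ee_rot': array([ 0.69681645,  0.11880503,  0.69715419, -0.11961702]), 'force': array([-1.14809163, -0.07674394,  0.32611591]), 'wrist_torque': array([0.00156541, 0.04766329, 0.02100868]), 'grip_width': 1.0036226911263597}
side {'camera_matrix': array([[394.54700807,   0.        , 277.99527812],
       [  0.        , 394.54700807, 212.87794925],
       [  0.        ,   0.        ,   1.        ]]), 'D': array([0.02739025, 0.        , 0.        , 0.        , 0.        ]), 'extrinsics': array([[-9.98657394e-01, -5.17863044e-02, -1.26031978e-03,
         4.63205918e+02],
       [-3.64985840e-02,  7.20694208e-01, -6.92291638e-01,
       
[... 717 characters left out ...]
 [ 0.00000000e+00,  0.00000000e+00,  0.00000000e+00,
         1.00000000e+00]])}
wrist {'camera_matrix': array([[368.94680375,   0.        , 279.27452841],
       [  0.        , 368.94680375, 215.38184186],
       [  0.        ,   0.        ,   1.        ]]), 'D': array([-0.07553506,  0.        ,  0.        ,  0.        ,  0.        ]), 'tool_from_camera': array([[-3.34608086e-04, -3.05346862e-01,  9.52241136e-01,
        -1.40995719e+02],
       [ 9.99999831e-01, -5.55763581e-04,  1.73178155e-04,
        -1.67741562e-01],
       [ 4.76341538e-04,  9.52241033e-01,  3.05346997e-01,
        -7.85076370e+01],
       [ 0.00000000e+00,  0.00000000e+00,  0.00000000e+00,
         1.00000000e+00]])}
```

View pics/side0.png

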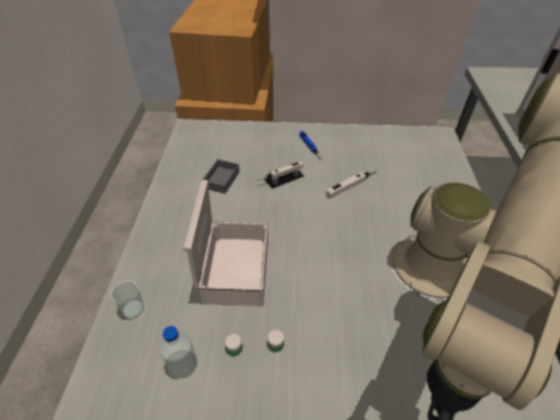

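View pics/top0.png

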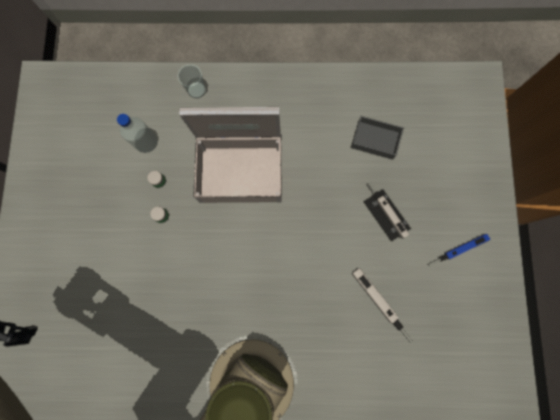

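View pics/wrist0.png

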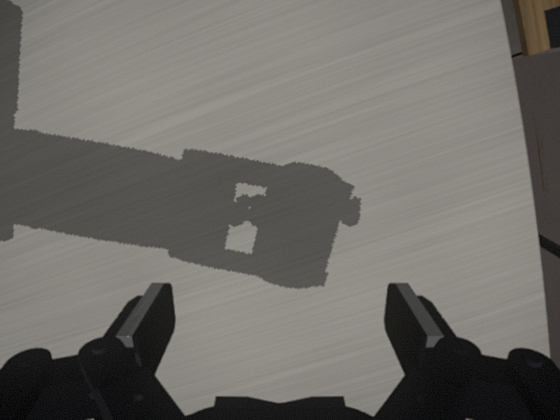

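```bash
cat > h.py <<'E'
from rig import ctrl
import cv2,numpy as np
from scipy.spatial.transform import Rotation as R
def quat(q): return R.from_quat([q[1],q[2],q[3],q[0]])
def cam(n,s=None):
    c=ctrl.calibration(n)
    K,D=c["camera_matrix"],c["D"]
    if n=="wrist":
        s=s or ctrl.sense()
        T=np.eye(4);T[:3,:3]=quat(s["ee_rot"]).as_matrix();T[:3,3]=s["eef_pos"]
        E=np.linalg.inv(T@c["tool_from_camera"])
    else: E=c["extrinsics"]
    return K,D,E
def ray(c,rc):
    K,D,E=c
    u=cv2.undistortPoints(np.array([[[rc[1],rc[0]]]],float),K,D)[0,0]
    d=E[:3,:3].T@np.array([u[0],u[1],1]); o=-E[:3,:3].T@E[:3,3]
    return o,d/np.linalg.norm(d)
def atz(c,rc,z):
    o,d=ray(c,rc); return o+d*(z-o[2])/d[2]
def proj(c,P):
    K,D,E=c
    p,_=cv2.projectPoints(np.array(P,float).reshape(-1,3),cv2.Rodrigues(E[:3,:3])[0],E[:3,3],K,D)
    return p[:,0,::-1]
def tri(rs):
    A=np.zeros((3,3));b=np.zeros(3)
    for o,d in rs:
        M=np.eye(3)-np.outer(d,d);A+=M;b+=M@o
    return np.linalg.solve(A,b)
def st():
    s=ctrl.sense();Rm=quat(s["ee_rot"]).as_matrix()
    print("t",round(s["time_s"],2),"tcp",s["eef_pos"].round(1),"x",Rm[:,0].round(3),"y",Rm[:,1].round(3),"F",s["force"].round(1),"g",round(s["grip_width"],3))
    return s
def to(p,xa=None,ya=None,s=None):
    """tool-frame shift (share of 150mm) and turn (share of 60deg) from measured pose to target"""
    s=s or ctrl.sense();Rm=quat(s["ee_rot"]).as_matrix()
    sh=Rm.T@(np.array(p)-s["eef_pos"])/150
    out=[sh.round(3)]
    if xa is not None:
        xa=np.array(xa,float);xa/=np.linalg.norm(xa);ya=np.array(ya,float);ya-=xa*(ya@xa);ya/=np.linalg.norm(ya)
        T=np.c_[xa,ya,np.cross(xa,ya)]
        out.append((R.from_matrix(Rm.T@T).as_rotvec()/np.radians(60)).round(3))
    print(*out)
E
python3 - <<'E'
from h import *
cs=cam("side");ct=cam("top")
for n in ["jar0","lid_rail","lid_hinge","box","wand","wand_tip","wand_grip","rest","media_bottle","parts_tray","seam0","seam4","seam6"]:
    a=ctrl.recognise(n,"side");b=ctrl.recognise(n,"top")
    f=lambda l:[(np.round(x["point"]).astype(int).tolist(),round(x["confidence"],2)) for x in l]
    print(n,"S",f(a),"T",f(b))
E
```

```text
jar0 S [([342, 235], 0.81), ([344, 274], 0.6), ([170, 286], 0.32)] T [([213, 159], 0.72), ([181, 157], 0.48)]
lid_rail S [([230, 199], 0.8), ([179, 227], 0.44)] T [([119, 232], 0.8), ([155, 236], 0.58)]
lid_hinge S [([256, 223], 0.87), ([170, 285], 0.74)] T [([151, 235], 0.85)]
box S [([258, 224], 0.6)] T [([153, 239], 0.8)]
wand S [([185, 346], 0.57), ([170, 289], 0.54), ([144, 311], 0.43)] T [([248, 468], 0.88), ([214, 389], 0.68), ([299, 374], 0.61)]
wand_tip S [([173, 285], 0.64), ([231, 200], 0.59), ([182, 354], 0.56), ([138, 310], 0.49)] T [([216, 393], 0.89), ([298, 376], 0.78), ([250, 467], 0.56)]
wand_grip S [([168, 287], 0.68), ([142, 308], 0.65), ([185, 347], 0.63)] T [([214, 394], 0.86), ([300, 375], 0.84), ([250, 462], 0.62)]
rest S [([176, 285], 0.92)] T [([216, 386], 0.78)]
media_bottle S [([354, 178], 0.93)] T [([134, 137], 0.69), ([213, 392], 0.53)]
parts_tray S [([178, 228], 0.75), ([258, 222], 0.36), ([175, 282], 0.26)] T [([137, 380], 0.92), ([215, 389], 0.71), ([151, 238], 0.38)]
seam0 S [([257, 223], 0.91)] T [([152, 239], 0.6)]
seam4 S [([257, 223], 0.91)] T [([152, 239], 0.6)]
seam6 S [([257, 223], 0.91)] T [([152, 239], 0.6)]
```

Run:
```python
import cv2
t=cv2.imread("pics/top0.png");cv2.imwrite("pics/tcrop_wand.png",cv2.resize(t[160:350,330:500],None,fx=3.1,fy=3.1,interpolation=cv2.INTER_CUBIC))
cv2.imwrite("pics/tcrop_box.png",cv2.resize(t[90:240,110:300],None,fx=4,fy=4,interpolation=cv2.INTER_CUBIC))
t=cv2.imread("pics/side0.png");cv2.imwrite("pics/scrop_box.png",cv2.resize(t[170:370,140:300],None,fx=3,fy=3,interpolation=cv2.INTER_CUBIC))
```

```text
(no output)
```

View pics/tcrop_wand.png

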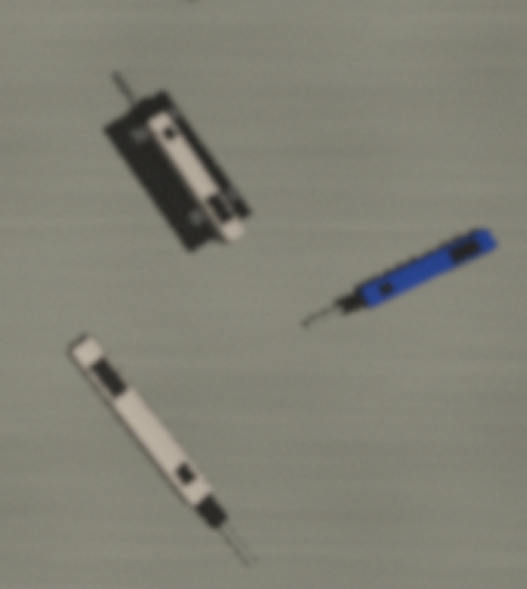

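View pics/tcrop_box.png

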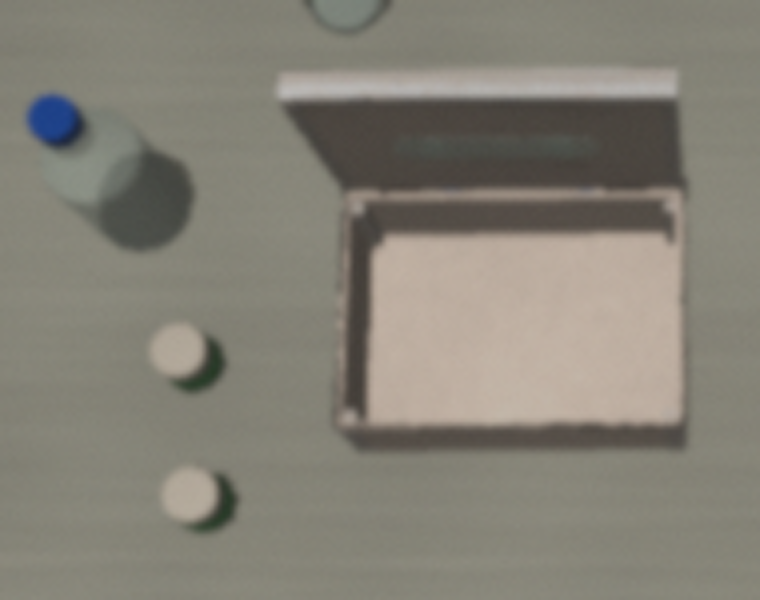

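View pics/scrop_box.png

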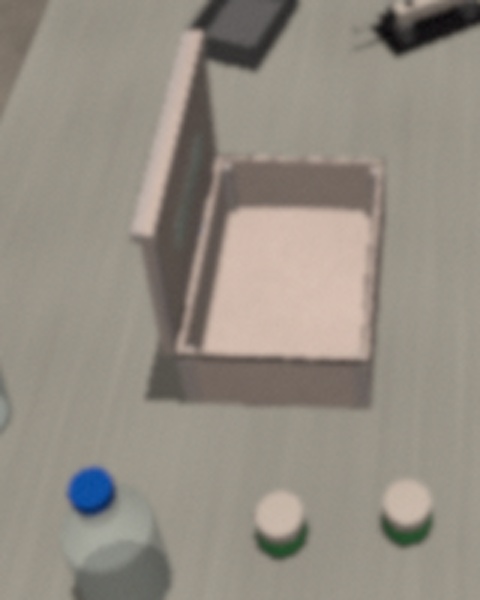

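Run:
```python
from h import *
from scipy.optimize import least_squares
cs=cam("side");ct=cam("top")
T={'fl':(196,195),'fr':(196.3,281),'bl':(138.3,197),'br':(138.3,281)}
S={'fr':(225,266.7),'fl':(288.5,265),'br':(223.3,212.7),'bl':(286.7,200)}
L={'fl':(-85,120),'fr':(-85,-120),'bl':(85,120),'br':(85,-120)}
for k in T: print(k,tri([ray(ct,T[k]),ray(cs,S[k])]).round(1),atz(ct,T[k],80).round(1),atz(cs,S[k],80).round(1))
def w(p):
    c,s=np.cos(p[2]),np.sin(p[2])
    return {k:np.array([p[0]+c*x-s*y,p[1]+s*x+c*y,80]) for k,(x,y) in L.items()}
def f(p):
    q=w(p);return np.concatenate([proj(ct,q[k])[0]-T[k] for k in T]+[proj(cs,q[k])[0]-S[k] for k in S])
r=least_squares(f,[500,0,0],loss='soft_l1');print(r.x,r.fun.round(1))
def cap(c,n):
    out=[]
    for d in ctrl.cut_out("jar0",n):
        m=d["pixels"];
        ys,xs=np.nonzero(m);print(n,round(d["confidence"],2),d["point"],m.sum(),ys.min(),ys.max(),xs.min(),xs.max())
cap(ct,"top");cap(cs,"side")
for a,b in [((177.5,154.5),(170+515/3,140+280/3)),((213.7,157.5),(170+503/3,140+408/3))]:
    print("jar",tri([ray(ct,a),ray(cs,b)]).round(1),atz(ct,a,42).round(1),atz(cs,b,42).round(1))
# wand rough
g=lambda x,y:(160+y/3.1,330+x/3.1)
for n,p in dict(tip=(117,74),front=(160,122),rear=(235,235)).items(): print(n,atz(ct,g(*p),33 if n=='tip' else 44).round(1))
for p in [(85,345),(250,562)]: print('decoy',atz(ct,g(*p),15).round(1))
for p in [(110,128),(165,92),(250,213),(192,250)]: print('rest',atz(ct,g(*p),6).round(1))
```

```text
fl [493.8 160.   82.3] [498.5 160.1  80. ] [489.9 159.7  80. ]
fr [502.4 -76.4  68.9] [499.6 -76.6  80. ] [501.7 -66.4  80. ]
bl [664.  163.   81.2] [665.9 163.3  80. ] [662.9 162.7  80. ]
br [670.5 -74.2  70.2] [667.4 -74.5  80. ] [667.2 -65.1  80. ]
[5.81793104e+02 4.31825710e+01 2.01884678e-02] [ 1.5 -0.6  0.1  0.7  0.5 -0.6 -0.6  0.2 -2.9  1.1  0.5 -1.7 -2.4 -0.1
  0.7 -0.7]
top 0.67 [215.0, 161.5] 241 206 222 150 168
top 0.55 [179.6, 157.6] 200 171 186 148 164
side 0.66 [255.9, 222.4] 6921 180 306 183 267
side 0.56 [340.6, 273.9] 291 330 350 267 283
side 0.55 [342.1, 234.8] 329 334 355 225 243
jar [561.2 290.8  37.5] [560.7 289.1  42. ] [559.8 293.1  42. ]
jar [455.2 274.7  37. ] [455.  272.9  42. ] [454.4 277.3  42. ]
tip [ 548.8 -323.8   33. ]
front [ 501.2 -359.1   44. ]
rear [ 398.8 -421.5   44. ]
decoy [ 301.3 -291.3   15. ]
decoy [ 117.8 -428.4   15. ]
rest [ 503.5 -321.2    6. ]
rest [ 538.6 -373.8    6. ]
rest [ 424.2 -447.4    6. ]
rest [ 389.3 -392.9    6. ]
```

Run:
```python
from h import *
st()
to([455,250,200],[0,0,-1],[0,1,0]); to([455,250,200],[0,0,-1],[0,-1,0])
```

```text
t 1.55 tcp [174.5 495.2 231.3] x [-0.  0. -1.] y [0.332 0.943 0.   ] F [-0.3  0.5  1. ] g 1.0
[ 0.209 -0.92   2.307] [-0.323 -0.    -0.   ]
[ 0.209 -0.92   2.307] [ 2.677 -0.     0.   ]
```

Call:
move_arm(
  targets=[
    [[1,0,0,0,-0.108,0,0],[1,0,0,0,-0.108,0,0],[1,0,0,0,-0.107,0,0],[1,0,-0.2,0.23,0,0,0],[1,0,-0.2,0.23,0,0,0]],
  ],
  force=40,
)

```text
time_s: 2.05
eef_pos: [243.7, 434.6, 231.2]
ee_rot: [0.707, -0.001, 0.707, 0.001]
force: [1.8, 1.0, -0.0]
grip_width: 1.0
```

Call:
move_arm(
  targets=[
    [[1,0,-0.2,0.23,0,0,0],[1,0,-0.2,0.23,0,0,0],[1,0,-0.2,0.23,0,0,0],[1,0.1,-0.2,0.22,0,0,0],[1,0,0,0,0,0,0]],
  ],
)

```text
time_s: 2.55
eef_pos: [382.4, 311.7, 214.7]
ee_rot: [0.707, 0.001, 0.708, -0.003]
force: [-0.5, 0.7, -0.1]
grip_width: 1.003
```

Run:
```python
from h import *
s=st()
im=ctrl.capture("wrist"); cv2.imwrite("pics/w1.png",im[:,:,::-1])
c=cam("wrist",s)
for d in ctrl.cut_out("jar0","wrist"):
    m=d["pixels"];ys,xs=np.nonzero(m);print(round(d["confidence"],2),d["point"],m.sum(),ys.min(),ys.max(),xs.min(),xs.max(),atz(c,d["point"],21).round(1))
print(proj(c,[[455,274,42],[561,290,42]]))
```

```text
t 2.55 tcp [382.4 311.7 214.7] x [-0.002 -0.002 -1.   ] y [ 0.006  1.    -0.002] F [-0.5  0.7 -0.1] g 1.003
0.9 [259.6, 246.1] 1927 231 284 221 266 [456.8 278.   21. ]
0.72 [343.5, 263.0] 1776 319 372 243 282 [556.5 292.7  21. ]
[[267.19667114 239.82722862]
 [359.82352595 259.66315118]]
```

View pics/w1.png

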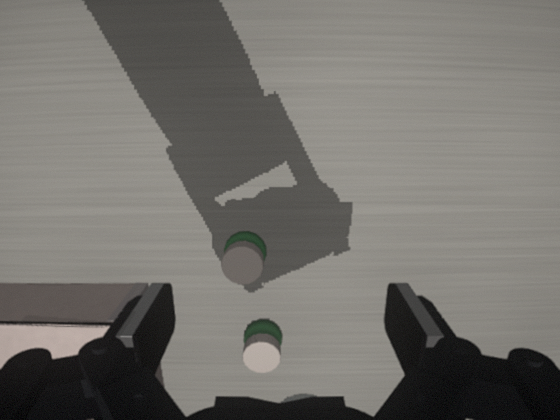

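Run:
```python
from h import *
s=st();c=cam("wrist",s)
a=atz(c,(265,242),42);b=atz(c,(356,262),42);print(a,b)
to([a[0],a[1],100])
```

```text
t 2.65 tcp [380.2 314.6 216.1] x [-0.001 -0.    -1.   ] y [ 0.002  1.    -0.   ] F [-0.3  1.1 -0.2] g 1.001
[451.42772457 279.35459307  42.        ] [555.34013618 296.18030611  42.        ]
[ 0.774 -0.234  0.476]
```

Call:
move_arm(
  targets=[
    [[1,0.1,-0.1,0.2,0,0,0],[1,0.1,-0.1,0.2,0,0,0],[1,0.24,-0.057,0.093,0,0,0],[1,0.3,0,0,0,0,0],[1,0,0,0,0,0,0]],
  ],
)

```text
time_s: 3.15
eef_pos: [450.7, 276.4, 101.1]
ee_rot: [0.704, -0.001, 0.71, -0.001]
force: [-1.0, 0.3, 0.0]
grip_width: 0.998
```

Run:
```python
from h import *
s=st()
im=ctrl.capture("wrist"); cv2.imwrite("pics/w2.png",im[:,:,::-1])
c=cam("wrist",s)
print(proj(c,[[454,276,42],[454,276,0],[556,293,42]]))
```

```text
t 3.15 tcp [450.7 276.4 101.1] x [-0.009 -0.003 -1.   ] y [-0.     1.    -0.003] F [-1.   0.3  0. ] g 0.998
[[245.01861685 279.04329981]
 [222.39802733 279.21910612]
 [384.64852886 304.16025424]]
```

View pics/w2.png

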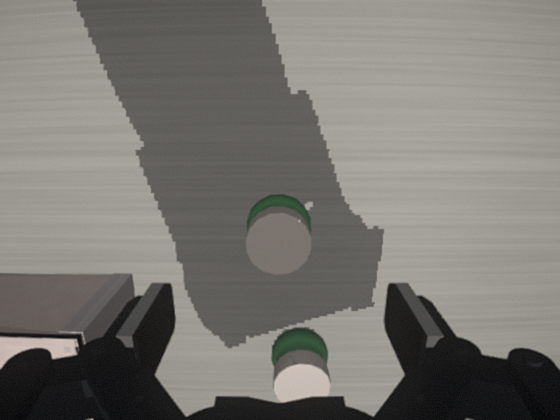

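Call:
move_arm(
  targets=[
    [[1,0.2,0,-0.015,0,0,0],[1,0.2,0,0,0,0,0],[1,0.17,0,0,0,0,0],[0.4,0,0,0,0,0,0],[0.4,0,0,0,0,0,0]],
  ],
)

```text
time_s: 3.7
eef_pos: [452.6, 277.5, 22.3]
ee_rot: [0.708, 0.0, 0.706, 0.001]
force: [0.1, 0.1, -0.1]
grip_width: 0.693
```

Call:
move_arm(
  targets=[
    [[0.4,0,0,0,0,0,0],[0.4,0,0,0,0,0,0],[0.4,0,0,0,0,0,0],[0.4,0,0,0,0,0,0]],
  ],
)

```text
time_s: 4.1
eef_pos: [452.8, 277.2, 22.4]
ee_rot: [0.708, 0.001, 0.706, 0.0]
force: [-2.7, 0.5, 9.6]
grip_width: 0.451
```

Call:
move_arm(
  targets=[
    [[0.8,0,0,0,0,0,0],[0.8,0,0,0,0,0,0],[0.8,0.05,0,0,0,0,0],[0.8,0.04,0,0,0,0,0],[0.8,0,0,0,0,0,0]],
  ],
)

```text
time_s: 4.6
eef_pos: [450.9, 276.2, 5.1]
ee_rot: [0.706, -0.0, 0.708, -0.0]
force: [-0.0, 0.0, 1.3]
grip_width: 0.802
```

Call:
move_arm(
  targets=[
    [[0.2,0,0,0,0,0,0],[0.2,0,0,0,0,0,0],[0.2,0,0,0,0,0,0],[0.2,0,0,0,0,0,0],[0.2,0,0,0,0,0,0]],
  ],
)

```text
time_s: 5.1
eef_pos: [451.7, 276.5, 6.6]
ee_rot: [0.707, 0.0, 0.707, -0.0]
force: [-2.5, -1.6, 4.8]
grip_width: 0.483
```

Call:
move_arm(
  targets=[
    [[0.2,-0.2,0,0,0,0,0],[0.2,-0.3,0,0,0,0,0],[0.2,-0.3,0,0,0,0,0],[0.2,-0.08,-0.1,0.06,0,0,0],[0.2,0,0,0,0,0,0]],
  ],
)

```text
time_s: 5.6
eef_pos: [462.1, 260.8, 140.2]
ee_rot: [0.709, 0.001, 0.706, -0.0]
force: [-0.1, -0.4, -2.2]
grip_width: 0.479
```

Call:
move_arm(
  targets=[
    [[0.2,0,-0.23,0.13,0,0,0],[0.2,0,-0.23,0.13,0,0,0],[0.2,0,-0.23,0.13,0,0,0],[0.2,0,-0.23,0.13,0,0,0],[0.2,0,-0.23,0.13,0,0,0]],
  ],
)

```text
time_s: 6.1
eef_pos: [557.9, 87.8, 136.6]
ee_rot: [0.706, 0.0, 0.708, -0.0]
force: [0.5, 0.7, -0.4]
grip_width: 0.48
```

Run:
```python
from h import *
s=st()
im=ctrl.capture("wrist"); cv2.imwrite("pics/w3.png",im[:,:,::-1])
im=ctrl.capture("top"); cv2.imwrite("pics/t3.png",im[:,:,::-1])
to([561,88,100])
```

```text
t 6.1 tcp [557.9  87.8 136.6] x [-0.003  0.    -1.   ] y [0.001 1.    0.   ] F [ 0.5  0.7 -0.4] g 0.48
[0.243 0.017 0.013]
```

View pics/w3.png

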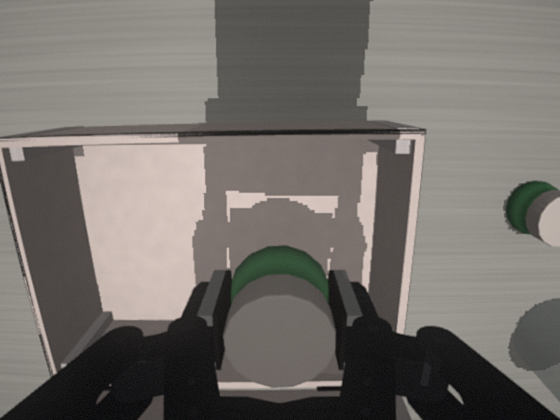

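View pics/t3.png

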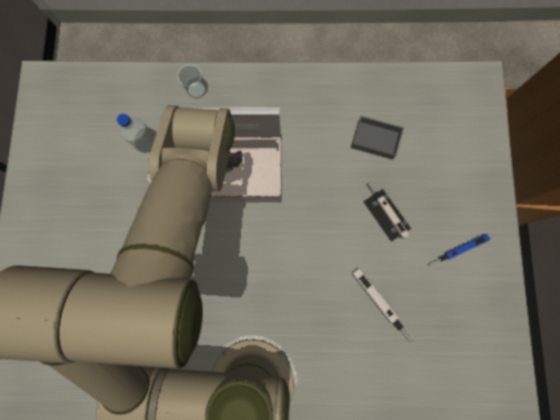

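Run:
```python
from h import *
s=st();c=cam("wrist",s)
for rc in [(131,424),(137,4),(383,404),(383,220)]: print(atz(c,rc,80).round(1))
im=cv2.imread("pics/w3.png");cv2.imwrite("pics/w3a.png",cv2.resize(im[100:200,380:460],None,fx=6,fy=6));cv2.imwrite("pics/w3b.png",cv2.resize(im[100:200,0:80],None,fx=6,fy=6))
```

```text
t 6.2 tcp [559.1  85.5 136.5] x [-0.002 -0.001 -1.   ] y [ 0.005  1.    -0.001] F [-0.5  1.4 -1. ] g 0.479
[497.1 162.7  80. ]
[497.5 -66.4  80. ]
[663.5 169.3  80. ]
[661.8  45.   80. ]
```

View pics/w3a.png

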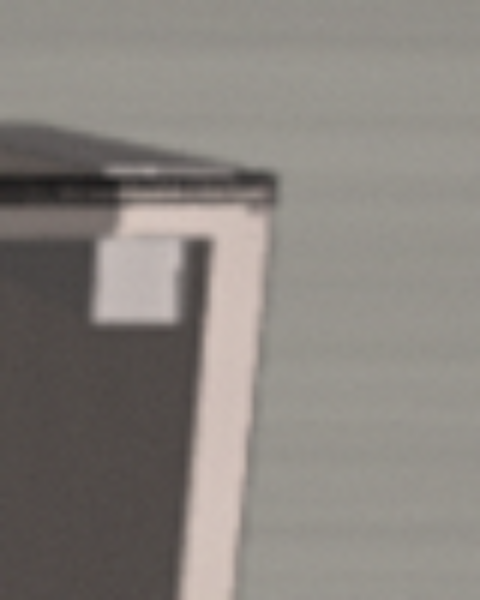

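View pics/w3b.png

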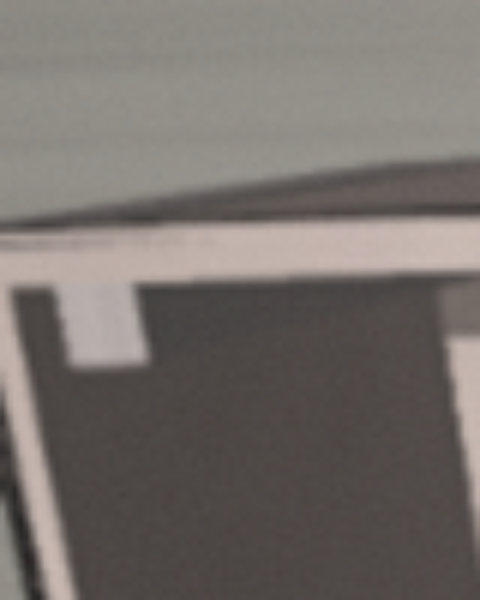

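Call:
move_arm(
  targets=[
    [[0.2,0.25,0,0,0,0,0],[0.2,0.25,0,0,0,0,0],[0.2,0.2,0,0,0,0,0],[0.2,0.1,0,0,0,0,0],[0.2,0,0,0,0,0,0]],
  ],
)

```text
time_s: 6.7
eef_pos: [555.6, 89.7, 15.1]
ee_rot: [0.705, 0.0, 0.709, 0.0]
force: [0.8, -0.4, -0.7]
grip_width: 0.479
```

Call:
move_arm(
  targets=[
    [[0.2,0.017,0,0,0,0,0],[0.2,0,0,0,0,0,0],[0.75,0,0,0,0,0,0],[0.75,0,0,0,0,0,0],[0.75,0,0,0,0,0,0]],
  ],
)

```text
time_s: 7.2
eef_pos: [558.2, 88.9, 16.3]
ee_rot: [0.707, 0.0, 0.707, -0.0]
force: [-0.2, -0.8, 0.3]
grip_width: 0.747
```

Call:
move_arm(
  targets=[
    [[0.75,-0.1,0,0,0,0,0],[0.75,-0.3,0,0,0,0,0],[0.8,-0.3,0,0,0,0,0],[1,-0.1,0,0,0,0,0],[1,0,0.3,0,0,0,0]],
  ],
)

```text
time_s: 7.7
eef_pos: [560.0, 131.1, 139.2]
ee_rot: [0.709, 0.002, 0.705, -0.002]
force: [0.4, 0.2, -0.8]
grip_width: 0.999
```

Run:
```python
from h import *
s=st()
im=ctrl.capture("wrist"); cv2.imwrite("pics/w4.png",im[:,:,::-1])
to([555,291,130])
```

```text
t 7.7 tcp [560.  131.1 139.2] x [ 0.006 -0.001 -1.   ] y [ 0.006  1.    -0.001] F [ 0.4  0.2 -0.8] g 0.999
[ 0.053  1.012 -0.022]
```

View pics/w4.png

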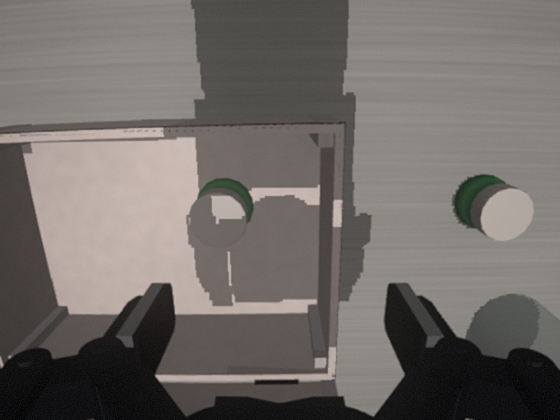

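Run:
```python
from h import *
s=st();c=cam("wrist",s)
print(atz(c,(212,502),42),atz(c,(300,505),0))
ct=cam("top");cs=cam("side")
print("bottle cap",tri([ray(ct,(119.5,123.5)),ray(cs,(333,170.5))]).round(1))
to([555,291,130])
```

```text
t 7.75 tcp [558.2 139.1 137.7] x [ 0.003  0.002 -1.   ] y [0.    1.    0.002] F [-1.9  6.  -0.5] g 1.001
[553.65463547 293.66867421  42.        ] [649.21273068 340.76355186   0.        ]
bottle cap [683.  338.  164.6]
[ 0.053  1.012 -0.022]
```

Call:
move_arm(
  targets=[
    [[1,0,0.3,0,0,0,0],[1,0,0.3,0,0,0,0],[1,0,0.3,-0.01,0,0,0],[1,0.15,0.11,0,0,0,0],[1,0,0,0,0,0,0]],
  ],
)

```text
time_s: 8.25
eef_pos: [554.6, 287.2, 110.5]
ee_rot: [0.705, -0.001, 0.709, 0.001]
force: [0.5, -0.7, -0.8]
grip_width: 0.993
```

Run:
```python
from h import *
ctrl.capture("wrist");s=st()
im=ctrl.capture("wrist"); cv2.imwrite("pics/w5.png",im[:,:,::-1])
c=cam("wrist",s)
for d in ctrl.cut_out("jar0","wrist"):
    m=d["pixels"];ys,xs=np.nonzero(m);print(round(d["confidence"],2),d["point"],m.sum(),ys.min(),ys.max(),xs.min(),xs.max(),atz(c,(ys.max()-20,d["point"][1]),42).round(1))
```

```text
t 8.3 tcp [555.6 285.8 112. ] x [-0.003 -0.001 -1.   ] y [-0.001  1.    -0.001] F [-0.6 -0.7  2. ] g 0.998
0.77 [226.7, 289.5] 3996 190 266 257 320 [564.3 292.   42. ]
0.74 [226.1, 17.1] 2085 194 261 0 40 [561.9 117.4  42. ]
```

View pics/w5.png

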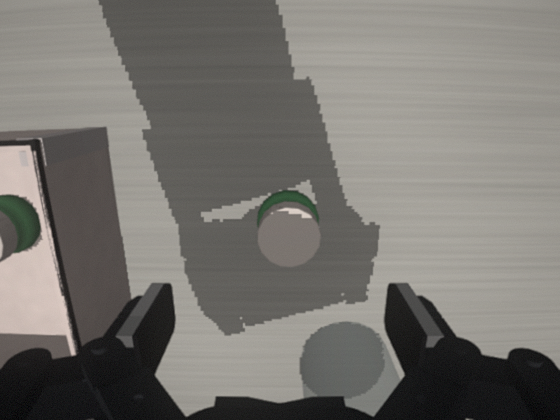

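Call:
move_arm(
  targets=[
    [[1,0.2,0.035,0,0,0,0],[1,0.2,0,0,0,0,0],[1,0.2,0,0,0,0,0],[1,0.09,0,0,0,0,0],[1,0,0,0,0,0,0]],
  ],
)

```text
time_s: 8.9
eef_pos: [556.4, 289.6, 9.0]
ee_rot: [0.706, 0.0, 0.708, -0.001]
force: [-0.2, -0.3, -0.1]
grip_width: 0.998
```

Call:
move_arm(
  targets=[
    [[0.2,0,0,0,0,0,0],[0.2,0,0,0,0,0,0],[0.2,0,0,0,0,0,0],[0.2,0,0,0,0,0,0],[0.2,0,0,0,0,0,0]],
  ],
)

```text
time_s: 9.4
eef_pos: [557.3, 291.0, 11.2]
ee_rot: [0.708, 0.0, 0.706, 0.0]
force: [-1.3, -0.7, 5.7]
grip_width: 0.453
```

Call:
move_arm(
  targets=[
    [[0.2,-0.15,0,0,0,0,0],[0.2,-0.25,0,0,0,0,0],[0.2,-0.3,0,0,0,0,0],[0.2,-0.2,-0.1,0.02,0,0,0],[0.2,0,-0.3,0,0,0,0]],
  ],
)

```text
time_s: 9.9
eef_pos: [561.3, 232.8, 149.9]
ee_rot: [0.71, -0.0, 0.704, 0.002]
force: [1.7, -0.9, -1.5]
grip_width: 0.455
```

Call:
move_arm(
  targets=[
    [[0.2,0,-0.32,0,0,0,0],[0.2,0,-0.32,0,0,0,0],[0.2,0,-0.32,0,0,0,0],[0.2,0,-0.32,0,0,0,0],[0.2,0,-0.28,0,0,0,0]],
  ],
)

```text
time_s: 10.4
eef_pos: [559.1, -5.6, 145.2]
ee_rot: [0.707, 0.0, 0.707, -0.0]
force: [0.8, -0.2, -0.8]
grip_width: 0.453
```

Run:
```python
from h import *
ctrl.capture("wrist");s=st()
im=ctrl.capture("wrist"); cv2.imwrite("pics/w6.png",im[:,:,::-1])
to([560,-5,100])
```

```text
t 10.45 tcp [559.4 -10.9 145.2] x [ 0.001 -0.003 -1.   ] y [ 0.005  1.    -0.003] F [-0.1 -5.9 -0.7] g 0.456
[0.301 0.019 0.003]
```

View pics/w6.png

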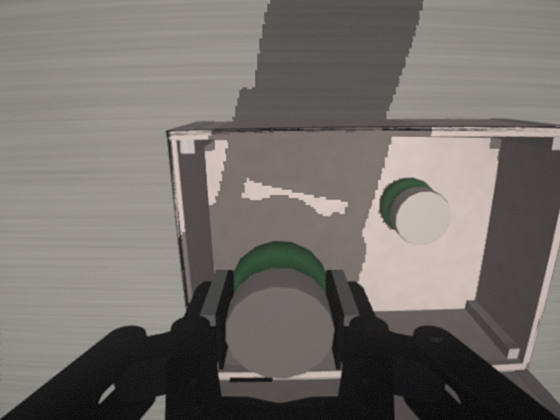

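Call:
move_arm(
  targets=[
    [[0.2,0.25,0.02,0,0,0,0],[0.2,0.25,0,0,0,0,0],[0.2,0.2,0,0,0,0,0],[0.2,0.13,0,0,0,0,0],[0.2,0,0,0,0,0,0]],
  ],
)

```text
time_s: 11.0
eef_pos: [558.3, 0.4, 18.5]
ee_rot: [0.706, 0.0, 0.708, 0.0]
force: [0.3, -0.5, -0.2]
grip_width: 0.46
```

Call:
move_arm(
  targets=[
    [[0.2,0.015,0,0,0,0,0],[0.2,0,0,0,0,0,0],[0.75,0,0,0,0,0,0],[0.75,0,0,0,0,0,0],[0.75,0,0,0,0,0,0]],
  ],
)

```text
time_s: 11.5
eef_pos: [559.7, -0.4, 18.5]
ee_rot: [0.707, 0.0, 0.707, -0.0]
force: [0.9, 1.0, -0.6]
grip_width: 0.749
```

Call:
move_arm(
  targets=[
    [[0.75,-0.1,0,0,0,0,0],[0.75,-0.3,0,0,0,0,0],[0.75,-0.3,0,0,0,0,0],[0.75,-0.3,0,-0.1,0,0,0],[0.5,-0.1,0,-0.3,0,0,0]],
  ],
)

```text
time_s: 12.0
eef_pos: [501.9, -1.0, 187.4]
ee_rot: [0.71, -0.001, 0.704, -0.001]
force: [-0.3, -0.5, 0.7]
grip_width: 0.598
```

Call:
move_arm(
  targets=[
    [[0,0,0.1,-0.3,0,0,0],[0,0,0.2,-0.2,0,0,0],[0,0,0,0,0,0,0]],
  ],
)

```text
time_s: 12.3
eef_pos: [421.5, 46.9, 183.5]
ee_rot: [0.707, -0.0, 0.707, 0.001]
force: [0.7, -0.2, 0.1]
grip_width: 0.067
```

Run:
```python
from h import *
s=st()
for n in ["wrist","top","side"]:
    im=ctrl.capture(n); cv2.imwrite(f"pics/{n}7.png",im[:,:,::-1])
t=cv2.imread("pics/side7.png");cv2.imwrite("pics/side7c.png",cv2.resize(t[150:370,100:300],None,fx=3,fy=2.7,interpolation=cv2.INTER_CUBIC))
```

```text
t 12.3 tcp [421.5  46.9 183.5] x [-0.     0.001 -1.   ] y [-0.001  1.     0.001] F [ 0.7 -0.2  0.1] g 0.067
```

View pics/wrist7.png

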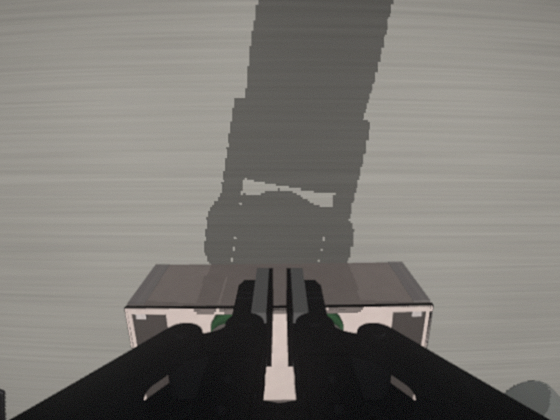

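View pics/top7.png

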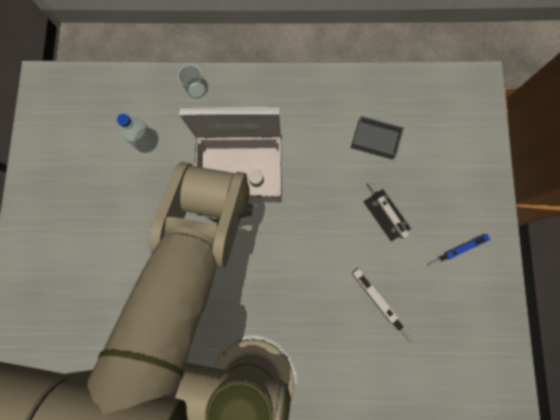

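View pics/side7c.png

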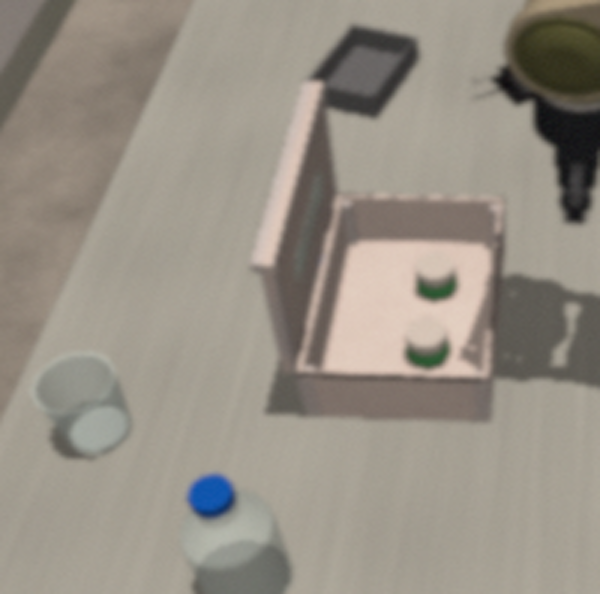

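Run:
```python
from h import *
t=cv2.imread("pics/top7.png");a=cv2.resize(t[98:150,170:290],None,fx=6,fy=6,interpolation=cv2.INTER_CUBIC)
t=cv2.imread("pics/side7.png");b=cv2.resize(t[170:300,175:235],None,fx=4.6,fy=4.6,interpolation=cv2.INTER_CUBIC)
cv2.imwrite("pics/lidt.png",a);cv2.imwrite("pics/lids.png",b)
ct,cs=cam("top"),cam("side")
# predicted rail corners for lid angles, hinge x=667,y=44, yaw .02
for th in (1.5,1.6,1.7):
    H=np.array([582+85,43+1.7,80]);e=np.array([1,.02,0]);y=np.array([-.02,1,0]);z=np.array([0,0,1])
    u=-np.cos(th)*e+np.sin(th)*z;n=np.sin(th)*e+np.cos(th)*z
    P=[H+170*u+h*n+k*y for h in (1,19) for k in (120,-120)]
    print(th,"T",proj(ct,P).round(1).tolist(),"S",proj(cs,P).round(1).tolist())
```

```text
1.5 T [[117.2, 179.9], [115.9, 279.9], [110.0, 180.1], [108.6, 279.9]] S [[247.2, 193.5], [179.4, 209.1], [246.6, 185.7], [178.9, 202.6]]
1.6 T [[110.5, 180.2], [109.2, 279.9], [103.6, 180.5], [102.3, 279.8]] S [[246.9, 186.2], [179.2, 203.0], [246.9, 178.6], [179.2, 196.5]]
1.7 T [[104.2, 180.6], [102.8, 279.8], [97.8, 181.1], [96.4, 279.8]] S [[247.1, 179.1], [179.4, 196.9], [247.6, 171.8], [179.9, 190.7]]
```

View pics/lidt.png

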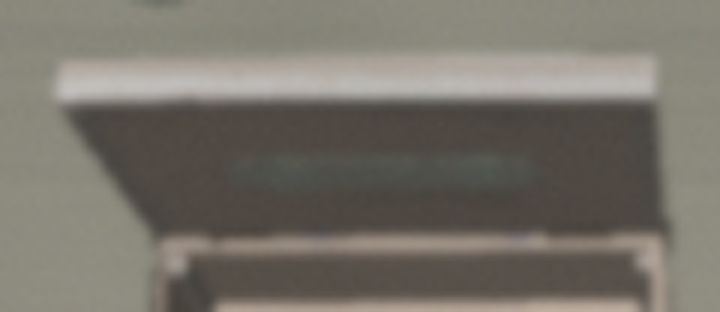

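View pics/lids.png

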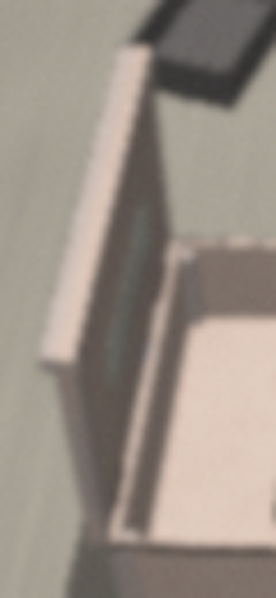

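Call:
move_arm(
  targets=[
    [[0,-0.3,0,0,0,0,0],[0,-0.3,0,0.1,0,0,0],[0,-0.25,0,0.2,0,0,0],[0,-0.13,0,0.3,0,0,0],[0,0,0,0.33,0,0,0]],
  ],
)

```text
time_s: 12.95
eef_pos: [566.7, 43.9, 333.5]
ee_rot: [0.709, 0.0, 0.705, -0.001]
force: [0.2, 0.5, 0.7]
grip_width: 0.002
```

Call:
move_arm(
  targets=[
    [[0,0,0,0.33,0,0,0],[0,0,0,0.33,0,0,0],[0,0,0,0.33,0,0,0],[0,0,0,0.06,0,0,0],[0,0,0,0,0,0,0]],
  ],
)

```text
time_s: 13.45
eef_pos: [710.0, 43.2, 328.0]
ee_rot: [0.706, 0.001, 0.708, -0.0]
force: [-1.2, 0.3, -0.2]
grip_width: 0.005
```

Run:
```python
from h import *
s=st()
to([715,43,225],[0,0,-1],[0,1,0])
for n in ["top","side"]:
    im=ctrl.capture(n); cv2.imwrite(f"pics/{n}8.png",im[:,:,::-1])
```

```text
t 13.45 tcp [710.   43.2 328. ] x [-0.003  0.    -1.   ] y [0.002 1.    0.   ] F [-1.2  0.3 -0.2] g 0.005
[ 0.686 -0.002  0.035] [-0.002 -0.003 -0.   ]
```

View pics/side8.png

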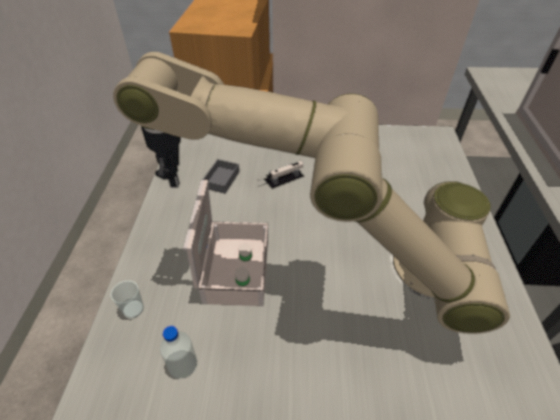

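Call:
move_arm(
  targets=[
    [[0,0.2,0,0.02,0,0,0],[0,0.2,0,0,0,0,0],[0,0.2,0,0,0,0,0],[0,0.1,0,0,0,0,0],[0,0,0,0,0,0,0]],
  ],
)

```text
time_s: 14.05
eef_pos: [710.0, 44.2, 224.8]
ee_rot: [0.706, 0.0, 0.708, -0.0]
force: [-0.6, 0.4, 0.4]
grip_width: 0.0
```

Run:
```python
from h import *
s=st()
H=667
for th in np.arange(1.5,-0.01,-0.1):
    r,h=142,11
    print(round(th,2),round(H-r*np.cos(th)+h*np.sin(th)+11,1),round(80+r*np.sin(th)+h*np.cos(th),1))
```

```text
t 14.05 tcp [710.   44.2 224.8] x [-0.003  0.    -1.   ] y [0.001 1.    0.   ] F [-0.6  0.4  0.4] g 0.0
1.5 678.9 222.4
1.4 664.7 221.8
1.3 650.6 219.8
1.2 636.8 216.3
1.1 623.4 211.5
1.0 610.5 205.4
0.9 598.3 198.1
0.8 587.0 189.5
0.7 576.5 179.9
0.6 567.0 169.3
0.5 558.7 157.7
0.4 551.5 145.4
0.3 545.6 132.5
0.2 541.0 119.0
0.1 537.8 105.1
-0.0 536.0 91.0
```

Call:
move_arm(
  targets=[
    [[0,0,0,-0.07,0,0,0],[0,0,0,-0.07,0,0,0],[0,0,0,-0.06,0,0,0],[0,0,0,-0.06,0,0,0],[0,0.01,0,-0.06,0,0,0]],
  ],
)

```text
time_s: 14.55
eef_pos: [663.5, 44.0, 227.5]
ee_rot: [0.709, 0.0, 0.705, -0.001]
force: [2.8, -0.0, 2.3]
grip_width: 0.0
```

Call:
move_arm(
  targets=[
    [[0,0.01,0,-0.06,0,0,0],[0,0.01,0,-0.06,0,0,0],[0,0.02,0,-0.06,0,0,0],[0,0.02,0,-0.06,0,0,0],[0,0.02,0,-0.06,0,0,0]],
  ],
)

```text
time_s: 15.05
eef_pos: [618.5, 44.0, 215.2]
ee_rot: [0.709, -0.0, 0.705, -0.001]
force: [3.7, -1.4, -1.0]
grip_width: 0.0
```

Run:
```python
from h import *
s=st()
im=ctrl.capture("side"); cv2.imwrite(f"pics/side9.png",cv2.resize(im[100:330,100:320,::-1],None,fx=2.5,fy=2.5))
```

```text
t 15.05 tcp [618.5  44.  215.2] x [ 0.005 -0.001 -1.   ] y [ 0.001  1.    -0.001] F [ 3.7 -1.4 -1. ] g 0.0
```

View pics/side9.png

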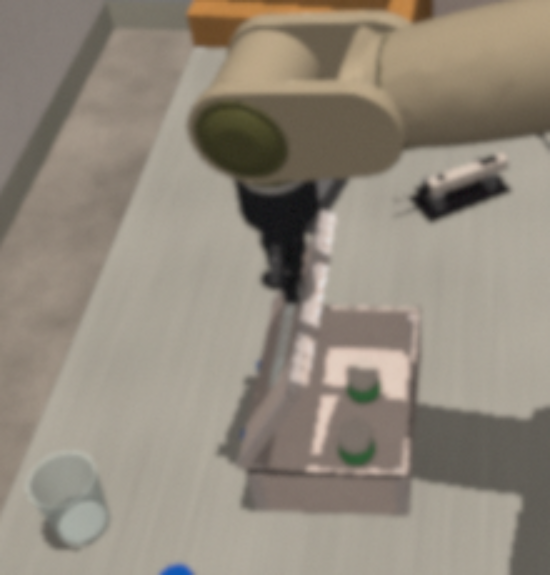

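Call:
move_arm(
  targets=[
    [[0,0.028,0,-0.046,0,0,0],[0,0.03,0,-0.044,0,0,0],[0,0.034,0,-0.042,0,0,0],[0,0.038,0,-0.04,0,0,0],[0,0.04,0,-0.038,0,0,0]],
  ],
)

```text
time_s: 15.6
eef_pos: [586.6, 44.3, 187.4]
ee_rot: [0.708, 0.0, 0.707, -0.0]
force: [0.3, 0.4, 2.3]
grip_width: -0.003
```

Call:
move_arm(
  targets=[
    [[0,0.04,0,-0.042,0,0,0],[0,0.041,0,-0.04,0,0,0],[0,0.042,0,-0.038,0,0,0],[0,0.044,0,-0.036,0,0,0],[0,0.046,0,-0.034,0,0,0]],
  ],
)

```text
time_s: 16.1
eef_pos: [558.0, 44.4, 154.5]
ee_rot: [0.707, 0.0, 0.707, -0.0]
force: [2.3, -0.0, 0.7]
grip_width: 0.001
```

Run:
```python
from h import *
s=st()
im=ctrl.capture("side"); cv2.imwrite(f"pics/side10.png",cv2.resize(im[100:330,100:320,::-1],None,fx=2.5,fy=2.5))
```

```text
t 16.1 tcp [558.   44.4 154.5] x [ 0. -0. -1.] y [ 0.001  1.    -0.   ] F [ 2.3 -0.   0.7] g 0.001
```

View pics/side10.png

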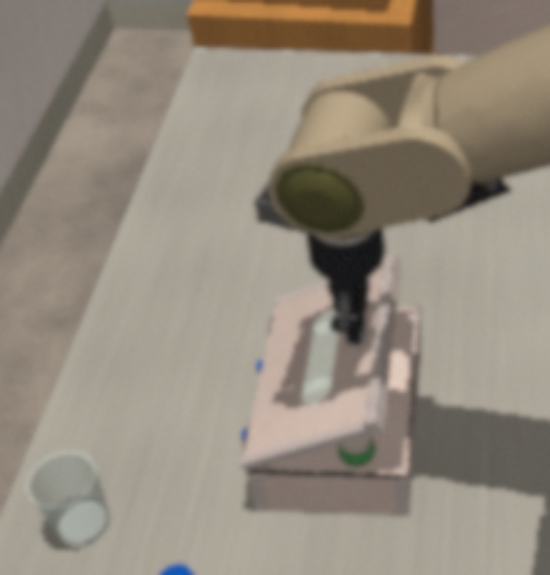

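Lid following well. Continue.

Call:
move_arm(
  targets=[
    [[0,0.05,0,-0.026,0,0,0],[0,0.051,0,-0.025,0,0,0],[0,0.052,0,-0.022,0,0,0],[0,0.053,0,-0.02,0,0,0],[0,0.054,0,-0.018,0,0,0]],
  ],
)

```text
time_s: 16.65
eef_pos: [541.5, 44.4, 115.4]
ee_rot: [0.707, 0.0, 0.707, -0.0]
force: [1.5, -0.1, 0.5]
grip_width: -0.001
```

Call:
move_arm(
  targets=[
    [[0,0.04,0,-0.01,0,0,0],[0,0.04,0,-0.008,0,0,0],[0,0.04,0,-0.005,0,0,0],[0,0.02,0,0,0,0,0],[0,0.02,0,0,0,0,0]],
  ],
)

```text
time_s: 17.15
eef_pos: [538.2, 44.5, 91.9]
ee_rot: [0.707, 0.0, 0.707, -0.0]
force: [-0.7, 0.5, 1.6]
grip_width: 0.001
```

Call:
move_arm(
  targets=[
    [[0,0.01,0,0,0,0,0],[0,0.01,0,0,0,0,0],[0,0.01,0,0,0,0,0],[0,0,0,0,0,0,0]],
  ],
)

```text
time_s: 17.55
eef_pos: [538.3, 44.5, 90.8]
ee_rot: [0.707, -0.0, 0.707, -0.0]
force: [-14.9, 0.4, 32.3]
grip_width: -0.001
```

Call:
move_arm(
  targets=[
    [[0,-0.06,0,0,0,0,0],[0,-0.2,0,0,0,0,0],[0,-0.3,0,-0.1,0,0,0],[0,-0.2,0,-0.3,0,0,0],[0,0,0,-0.3,0,0,0]],
  ],
)

```text
time_s: 18.05
eef_pos: [437.3, 44.2, 202.5]
ee_rot: [0.71, -0.0, 0.705, -0.001]
force: [0.8, -0.6, -0.1]
grip_width: 0.003
```

Call:
move_arm(
  targets=[
    [[1,0,0,-0.2,0,0,0],[1,0,-0.3,0,0,0,0],[1,0,-0.3,0,0,0,0],[1,0,-0.3,0,0,0,0],[1,0,-0.3,0,0,0,0]],
  ],
)

```text
time_s: 18.55
eef_pos: [406.4, -137.3, 199.7]
ee_rot: [0.707, -0.0, 0.707, -0.0]
force: [1.6, -0.2, 0.3]
grip_width: 0.845
```

Run:
```python
from h import *
s=st()
for n in ["wrist","top","side"]:
    im=ctrl.capture(n); cv2.imwrite(f"pics/{n}11.png",im[:,:,::-1])
t=cv2.imread("pics/side11.png");cv2.imwrite("pics/side11c.png",cv2.resize(t[150:330,150:320],None,fx=3.3,fy=3.3,interpolation=cv2.INTER_CUBIC))
```

```text
t 18.55 tcp [ 406.4 -137.3  199.7] x [ 0.001 -0.001 -1.   ] y [ 0.     1.    -0.001] F [ 1.6 -0.2  0.3] g 0.845
```

View pics/side11c.png

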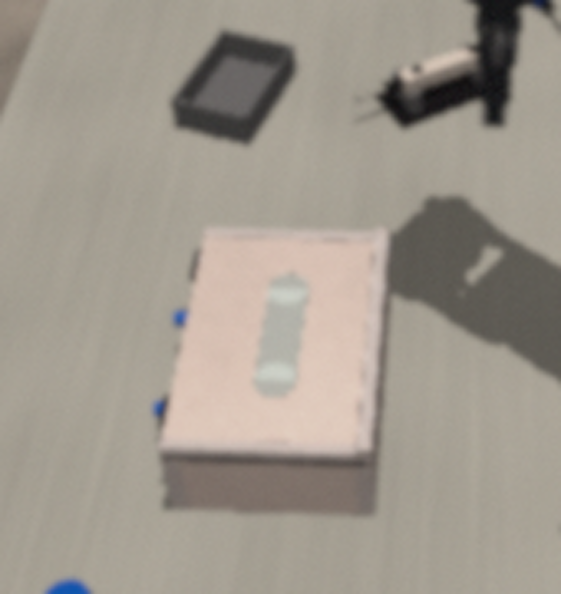

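View pics/top11.png

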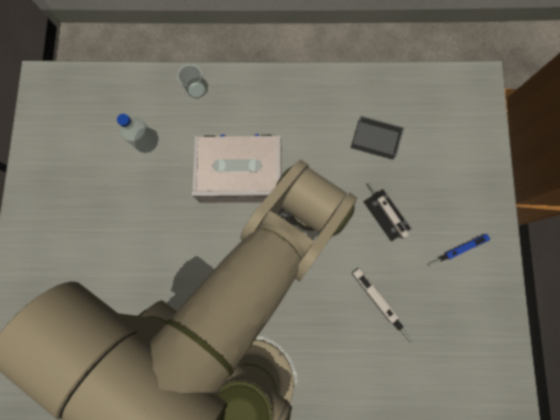

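View pics/wrist11.png

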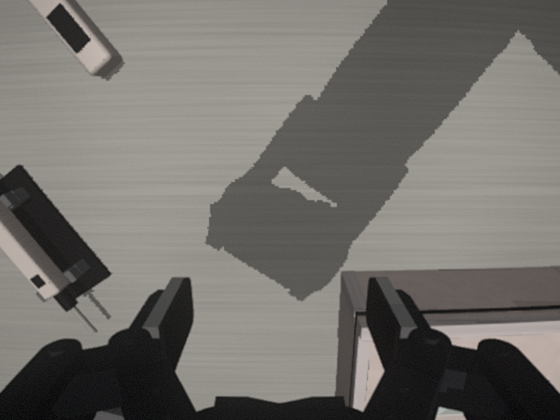

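Call:
move_arm(
  targets=[
    [[1,0,-0.3,0,-0.137,0,0],[1,0,-0.3,0,-0.137,0,0],[1,0,-0.3,0,-0.137,0,0],[1,0,-0.3,0,-0.138,0,0],[1,0,0,0,0,0,0]],
  ],
)

```text
time_s: 19.2
eef_pos: [459.2, -295.1, 197.5]
ee_rot: [0.675, -0.192, 0.688, 0.184]
force: [0.5, 1.3, 0.1]
grip_width: 0.999
```

Run:
```python
from h import *
ctrl.capture("wrist");s=st()
im=ctrl.capture("wrist"); cv2.imwrite("pics/w12.png",im[:,:,::-1])
to([435,-395,180])
```

```text
t 19.25 tcp [ 458.1 -293.4  197.7] x [-0.016 -0.015 -1.   ] y [-0.514  0.858 -0.005] F [ 0.1 -0.  -0.1] g 1.0
[ 0.133 -0.508 -0.477]
```

View pics/w12.png

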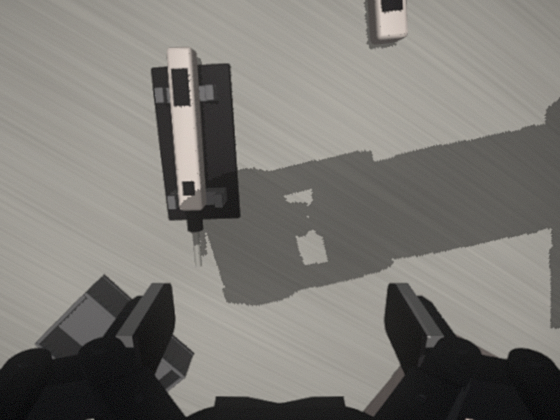

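Call:
move_arm(
  targets=[
    [[1,0.03,-0.17,-0.16,0,0,0],[1,0.05,-0.17,-0.16,0,0,0],[1,0.05,-0.17,-0.16,0,0,0],[1,0,0,0,0,0,0],[1,0,0,0,0,0,0]],
  ],
)

```text
time_s: 19.8
eef_pos: [458.4, -368.8, 180.3]
ee_rot: [0.667, -0.18, 0.706, 0.156]
force: [-0.0, -0.3, -0.1]
grip_width: 1.001
```

Run:
```python
from h import *
ctrl.capture("wrist");s=st()
im=ctrl.capture("wrist"); cv2.imwrite("pics/w13.png",im[:,:,::-1])
np.save("s13.npy",s,allow_pickle=True)
```

```text
t 19.85 tcp [ 458.6 -368.6  180.6] x [-0.045 -0.046 -0.998] y [-0.463  0.886 -0.02 ] F [ 0.2  0.4 -0.3] g 1.001
```

View pics/w13.png

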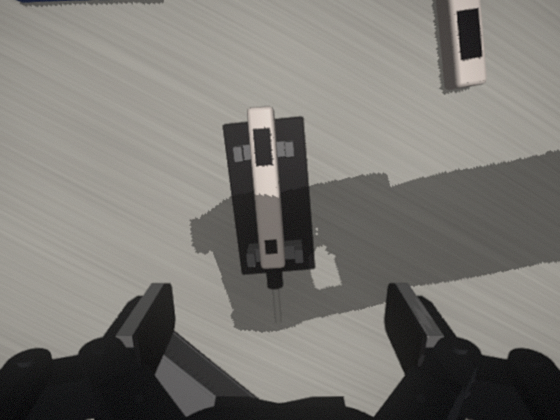

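Run:
```python
from h import *
s=st();print(s["joints"].round(3))
lo=[-2.94,-.97,.19,-1.23,.02,-2.88]
to([435,-395,180],[0,0,-1],[-.544,.84,0])
```

```text
t 19.9 tcp [ 458.7 -368.7  180.7] x [-0.045 -0.047 -0.998] y [-0.463  0.886 -0.021] F [ 0.2  0.1 -0.1] g 1.001
[-0.848  0.497  1.366 -0.068  1.274 -2.88 ]
[ 0.02  -0.082 -0.22 ] [-0.089 -0.06   0.017]
```

Call:
move_arm(
  targets=[
    [[1,0,0,0,0.14,0,0],[1,0,0,0,0.14,0,0],[1,0,0,0,0.14,0,0],[1,0,0,0,0.14,0,0],[1,0,0,0,0.14,0,0]],
  ],
)

```text
time_s: 20.4
eef_pos: [458.7, -368.9, 180.7]
ee_rot: [0.687, 0.072, 0.714, -0.109]
force: [0.0, -0.3, 0.8]
grip_width: 0.998
```

Call:
move_arm(
  targets=[
    [[1,0,0,0,0.14,0,0],[1,0,0,0,0.14,0,0],[1,0,0,0,0.14,0,0],[1,0,0,0,0.14,0,0],[1,0,0,0,0.14,0,0]],
  ],
)

```text
time_s: 20.9
eef_pos: [458.7, -368.9, 180.7]
ee_rot: [0.616, 0.314, 0.628, -0.358]
force: [0.5, 0.6, 0.7]
grip_width: 0.997
```

Call:
move_arm(
  targets=[
    [[1,0,0,0,0.14,0,0],[1,0,0,0,0.14,0,0],[1,0,0,0,0.14,0,0],[1,0,0,0,0.14,0,0],[1,0,0,0,0.14,0,0]],
  ],
)

```text
time_s: 21.4
eef_pos: [458.7, -368.9, 180.7]
ee_rot: [-0.462, -0.514, -0.458, 0.559]
force: [-0.1, -0.9, -0.3]
grip_width: 1.001
```

Call:
move_arm(
  targets=[
    [[1,0,0,0,0.14,0,0],[1,0,0,0,0.14,0,0],[1,0,0,0,0.14,0,0],[1,0,0,0,0.14,0,0],[1,0,0,0,0,0,0]],
  ],
)

```text
time_s: 21.9
eef_pos: [458.7, -369.1, 180.6]
ee_rot: [-0.295, -0.625, -0.278, 0.667]
force: [0.6, -0.7, 0.1]
grip_width: 0.998
```

Run:
```python
from h import *
ctrl.capture("wrist");s=st();print(s["joints"].round(3))
im=ctrl.capture("wrist"); cv2.imwrite("pics/w14.png",im[:,:,::-1])
to([480,-369,180],[0,0,-1],[.544,-.84,0])
s0=np.load("s13.npy",allow_pickle=True).item();c=cam("wrist",s0)
for n,rc,z in [("rear",(108,261),44),("front",(267,272),44),("tip",(325,277),33)]: print(n,atz(c,rc,z).round(1))
for rc in [(124,223),(117,303),(268,315),(274,242)]: print("base",atz(c,rc,6).round(1))
```

```text
t 21.95 tcp [ 458.6 -369.3  180.5] x [-0.045 -0.047 -0.998] y [ 0.744 -0.668 -0.002] F [0.5 0.2 0.6] g 0.999
[-0.848  0.497  1.365 -0.068  1.274 -0.097]
[-0.003  0.104 -0.097] [ 0.254  0.062 -0.006]
rear [ 395.7 -420.2   44. ]
front [ 503.6 -355.3   44. ]
tip [ 555.3 -324.2   33. ]
base [ 422.4 -445.9    6. ]
base [ 386.  -388.4    6. ]
base [ 500.3 -313.8    6. ]
base [ 537.7 -371.1    6. ]
```

View pics/w14.png

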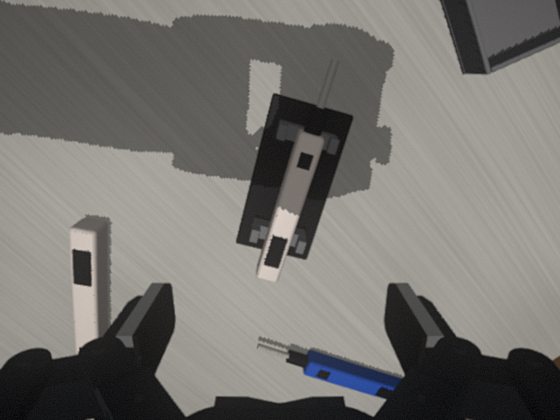

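Call:
move_arm(
  targets=[
    [[1,0,0,0,0.12,0.031,-0.003],[1,0,0,0,0.115,0.031,-0.003],[1,0,0,0,0,0,0],[1,0,0,0,0,0,0]],
  ],
)

```text
time_s: 22.4
eef_pos: [458.4, -369.9, 180.1]
ee_rot: [-0.207, -0.676, -0.207, 0.676]
force: [-0.0, -0.0, -0.2]
grip_width: 0.998
```

Run:
```python
from h import *
ctrl.capture("wrist");s=st();print(s["joints"].round(3))
im=ctrl.capture("wrist"); cv2.imwrite("pics/w15.png",cv2.resize(im[:330,150:450,::-1],None,fx=1.8,fy=1.8))
np.save("s15.npy",s,allow_pickle=True)
to([476,-371,110],[0,0,-1],[.523,-.852,0])
```

```text
t 22.45 tcp [ 458.5 -369.9  180.1] x [-0.001 -0.    -1.   ] y [ 0.56  -0.829 -0.001] F [-0.1  0.2  0.4] g 1.001
[-8.770e-01  4.950e-01  1.369e+00 -1.000e-03  1.278e+00  1.000e-01]
[ 0.467  0.072 -0.092] [0.041 0.001 0.001]
```

View pics/w15.png

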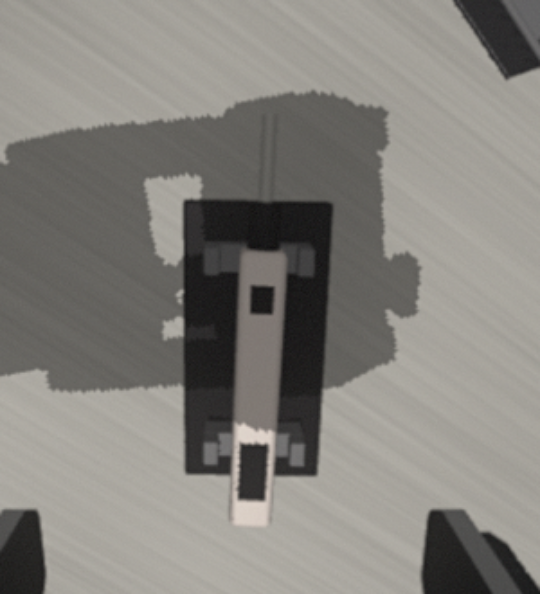

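Run:
```python
from h import *
c=cam("wrist",np.load("s15.npy",allow_pickle=True).item())
g=lambda x,y:(y/1.8,x/1.8+150)
P={}
for n,p,z in [("rear",(251,524),44),("front",(264,253),44),("tip",(264,114),33),("bl",(186,472),6),("br",(317,475),6),("fl",(184,200),6),("fr",(331,203),6)]:
    P[n]=atz(c,g(*p),z);print(n,P[n].round(1))
for a,b in [("rear","front"),("bl","fl"),("br","fr")]: 
    d=P[b]-P[a];print(np.arctan2(d[1],d[0]),np.linalg.norm(d))
print((P["bl"]+P["br"]+P["fl"]+P["fr"])/4)
```

```text
rear [ 398.  -420.7   44. ]
front [ 504.8 -353.8   44. ]
tip [ 550.4 -322.9   33. ]
bl [ 387.1 -388.2    6. ]
br [ 423.9 -445.8    6. ]
fl [ 501.6 -313.4    6. ]
fr [ 538.4 -370.1    6. ]
0.559266926357338 125.95122628355581
0.57922445994025 136.7842519393059
0.5840681781581736 137.25619224963341
[ 462.72261687 -379.3987761     6.        ]
```

Call:
move_arm(
  targets=[
    [[1,0.16,0.035,-0.045,0.032,0,0],[1,0.16,0.035,-0.045,0,0,0],[0.8,0.15,0,0,0,0,0],[0.7,0,0,0,0,0,0],[0.7,0,0,0,0,0,0]],
  ],
)

```text
time_s: 23.0
eef_pos: [475.6, -371.5, 110.1]
ee_rot: [-0.194, -0.68, -0.195, 0.68]
force: [0.6, 1.1, -0.2]
grip_width: 0.699
```

Run:
```python
from h import *
ctrl.capture("wrist");s=st()
im=ctrl.capture("wrist"); cv2.imwrite("pics/w16.png",im[:,:,::-1])
to([475,-371.5,15],[0,0,-1],[.531,-.847,0])
c=cam("wrist",s)
print(proj(c,[[475,-371.5,44],[550,-323,33]]))
```

```text
t 23.05 tcp [ 475.8 -371.9  110.8] x [ 0.    -0.001 -1.   ] y [ 0.529 -0.849  0.001] F [-0.3  0.4  0.2] g 0.702
[ 0.64  -0.007  0.003] [-0.003  0.    -0.002]
[[234.1536478  278.20015505]
 [ 78.16036579 275.340368  ]]
```

View pics/w16.png

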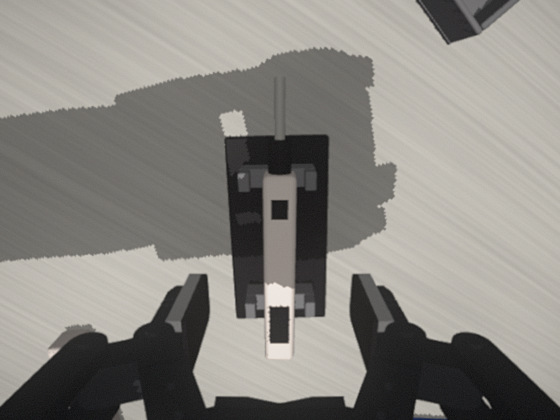

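Call:
move_arm(
  targets=[
    [[0.7,0.2,0,0,0,0,0],[0.7,0.2,0,0,0,0,0],[0.7,0.15,0,0,0,0,0],[0.7,0.08,0,0,0,0,0],[0.7,0,0,0,0,0,0]],
  ],
)

```text
time_s: 23.6
eef_pos: [475.2, -371.4, 14.6]
ee_rot: [-0.194, -0.68, -0.195, 0.68]
force: [0.3, -0.5, 0.1]
grip_width: 0.7
```

Call:
move_arm(
  targets=[
    [[0.05,0,0,0,0,0,0],[0.05,0,0,0,0,0,0],[0.05,0,0,0,0,0,0],[0.05,0,0,0,0,0,0],[0.05,0,0,0,0,0,0]],
  ],
  force=60,
)

```text
time_s: 24.1
eef_pos: [475.9, -372.1, 16.4]
ee_rot: [0.195, 0.68, 0.194, -0.68]
force: [-0.6, 1.2, 6.3]
grip_width: 0.223
```

Run:
```python
from h import *
ctrl.capture("wrist");s=st()
im=ctrl.capture("wrist"); cv2.imwrite("pics/w17.png",im[:,:,::-1])
```

```text
t 24.15 tcp [ 475.9 -372.1   16.4] x [ 0.001 -0.001 -1.   ] y [ 0.528 -0.849  0.002] F [-0.8  0.4  6. ] g 0.222
```

View pics/w17.png

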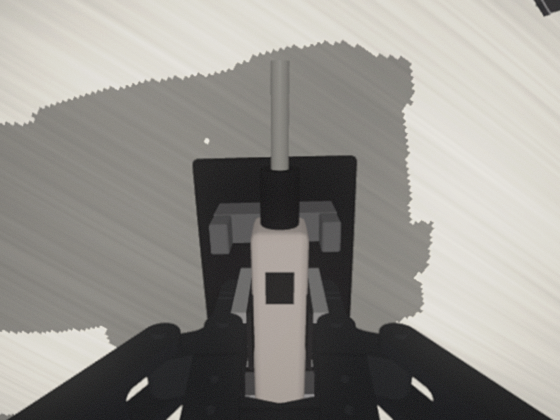

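Run:
```python
from h import *
s=st();c=cam("wrist",s);Rm=quat(s["ee_rot"]).as_matrix()
t=atz(c,(61,280),33);print(t,Rm.T@(t-s["eef_pos"]))
```

```text
t 24.2 tcp [ 475.9 -372.1   16.4] x [ 0.001 -0.001 -1.   ] y [ 0.528 -0.849  0.002] F [-0.7  0.1  6.6] g 0.223
[ 551.95397332 -324.98146497   33.        ] [-16.6088317    0.17483027 -89.45877682]
```

Call:
move_arm(
  targets=[
    [[0.05,-0.03,0,0,0,0,0],[0.05,-0.1,0,0,0,0,0],[0.05,-0.2,0,0,0,0,0],[0.05,-0.3,0,0,0,0,0],[0.05,-0.27,0,0,0,0,0]],
  ],
)

```text
time_s: 24.7
eef_pos: [475.4, -371.4, 152.9]
ee_rot: [-0.194, -0.68, -0.194, 0.68]
force: [-0.4, 0.2, 0.2]
grip_width: 0.227
```

Run:
```python
from h import *
ctrl.capture("wrist");s=st()
im=ctrl.capture("wrist"); cv2.imwrite("pics/w18.png",im[:,:,::-1])
```

```text
t 24.75 tcp [ 477.3 -373.4  160.3] x [ 0.007 -0.009 -1.   ] y [ 0.528 -0.849  0.011] F [ 1.4 -1.3  6.2] g 0.217
```

View pics/w18.png

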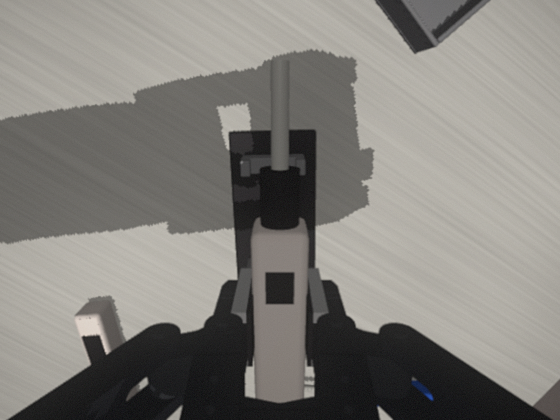

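Call:
move_arm(
  targets=[
    [[0.05,0,0,0,-0.073,0,0],[0.05,0,0,0,-0.073,0,0],[0.05,0,0,0,-0.072,0,0],[0.05,0,-0.1,-0.07,0,0,0],[0.05,0,-0.2,-0.15,0,0,0]],
  ],
)

```text
time_s: 25.3
eef_pos: [466.5, -317.0, 149.7]
ee_rot: [-0.269, -0.654, -0.27, 0.654]
force: [-0.0, 0.6, -0.9]
grip_width: 0.225
```

Call:
move_arm(
  targets=[
    [[0.05,0,-0.2,-0.15,0,0,0],[0.05,0,-0.2,-0.15,0,0,0],[0.05,0,-0.2,-0.15,0,0,0],[0.05,0,-0.2,-0.15,0,0,0],[0.05,0,-0.2,-0.15,0,0,0]],
  ],
)

```text
time_s: 25.8
eef_pos: [440.1, -129.2, 150.2]
ee_rot: [-0.27, -0.653, -0.27, 0.654]
force: [1.8, -0.6, -0.6]
grip_width: 0.222
```

Call:
move_arm(
  targets=[
    [[0.05,0,-0.2,-0.15,0,0,0],[0.05,0,-0.2,-0.15,0,0,0],[0.05,0,-0.2,-0.15,0,0,0],[0.05,0,-0.2,-0.15,0,0,0],[0.05,0,-0.2,-0.15,0,0,0]],
  ],
)

```text
time_s: 26.3
eef_pos: [413.8, 56.3, 150.5]
ee_rot: [-0.27, -0.653, -0.27, 0.654]
force: [0.8, -0.0, -1.4]
grip_width: 0.224
```

Run:
```python
from h import *
ctrl.capture("wrist");s=st()
im=ctrl.capture("wrist"); cv2.imwrite("pics/w19.png",im[:,:,::-1])
to([411,91,66],[0,0,-1],[.707,-.707,0])
```

```text
t 26.35 tcp [412.5  60.3 150.3] x [-0.002  0.002 -1.   ] y [ 0.708 -0.706 -0.003] F [-1.8  2.1 -0.8] g 0.224
[ 0.562 -0.164 -0.145] [0.003 0.    0.002]
```

View pics/w19.png

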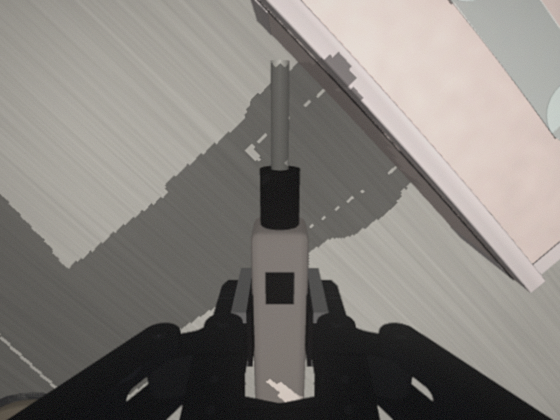

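Call:
move_arm(
  targets=[
    [[0.05,0,-0.16,-0.14,0,0,0],[0.05,0.2,0,0,0,0,0],[0.05,0.2,0,0,0,0,0],[0.05,0.17,0,0,0,0,0],[0.05,0,0,0,0,0,0]],
  ],
)

```text
time_s: 26.9
eef_pos: [410.6, 86.4, 62.7]
ee_rot: [-0.269, -0.652, -0.271, 0.655]
force: [0.5, 0.5, -0.8]
grip_width: 0.22
```

Run:
```python
from h import *
ctrl.capture("wrist");s=st()
for n in ["wrist","top","side"]:
    im=ctrl.capture(n); cv2.imwrite(f"pics/{n}20.png",im[:,:,::-1])
t=cv2.imread("pics/side20.png");cv2.imwrite("pics/side20c.png",cv2.resize(t[200:320,180:320],None,fx=5,fy=5,interpolation=cv2.INTER_CUBIC))
t=cv2.imread("pics/top20.png");cv2.imwrite("pics/top20c.png",cv2.resize(t[120:220,180:300],None,fx=5,fy=5,interpolation=cv2.INTER_CUBIC))
np.save("s20.npy",s,allow_pickle=True)
tip=s["eef_pos"]+quat(s["ee_rot"]).as_matrix()@[-16.6,.2,-90]
print("tip",tip,proj(cam("side"),tip),proj(cam("top"),tip),proj(cam("wrist",s),tip))
```

```text
t 26.95 tcp [411.8  86.4  64.3] x [-0.003  0.001 -1.   ] y [ 0.706 -0.708 -0.003] F [ 0.6 -0.3 -0.9] g 0.225
tip [475.71537944 149.78190624  80.77745706] [[285.37833156 270.59233319]] [[204.09489889 198.23704425]] [[ 59.25373618 280.22164295]]
```

View pics/wrist20.png

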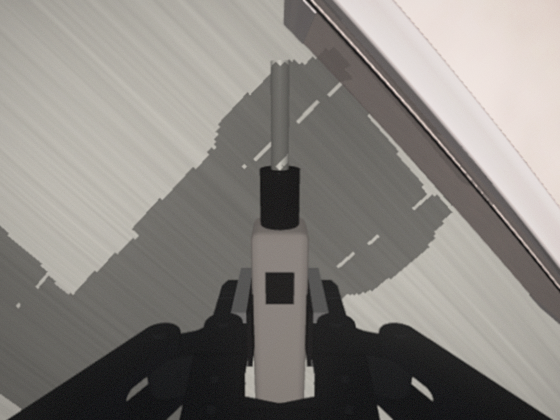

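View pics/side20c.png

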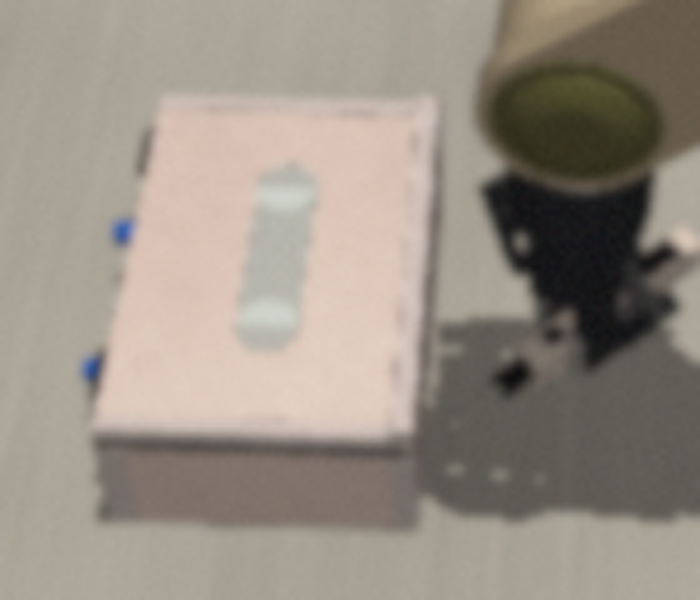

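View pics/top20c.png

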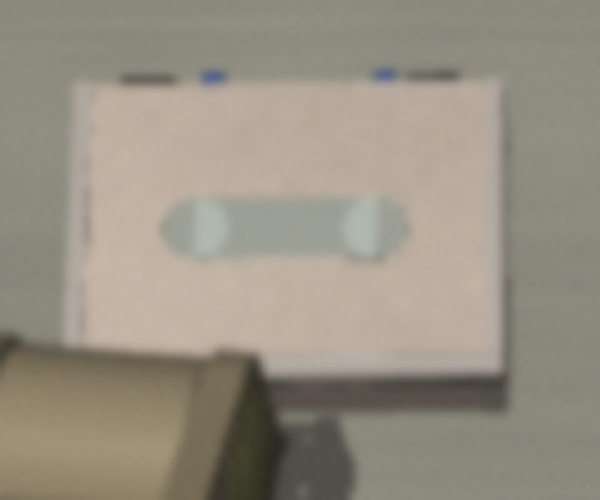

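Run:
```python
import cv2
t=cv2.imread("pics/wrist20.png");cv2.imwrite("pics/w20a.png",cv2.resize(t[0:130,260:420],None,fx=4.5,fy=4.5,interpolation=cv2.INTER_CUBIC))
cv2.imwrite("pics/w20b.png",cv2.resize(t[180:340,420:560],None,fx=3.7,fy=3.7,interpolation=cv2.INTER_CUBIC))
```

```text
(no output)
```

View pics/w20a.png

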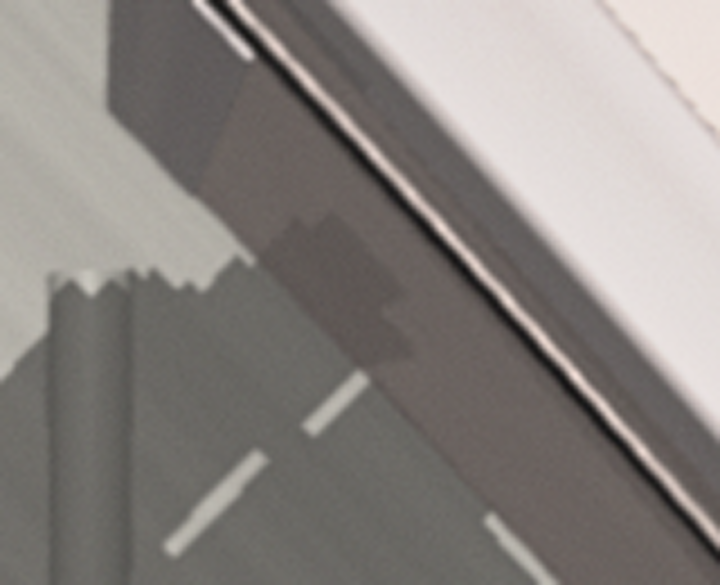

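View pics/w20b.png

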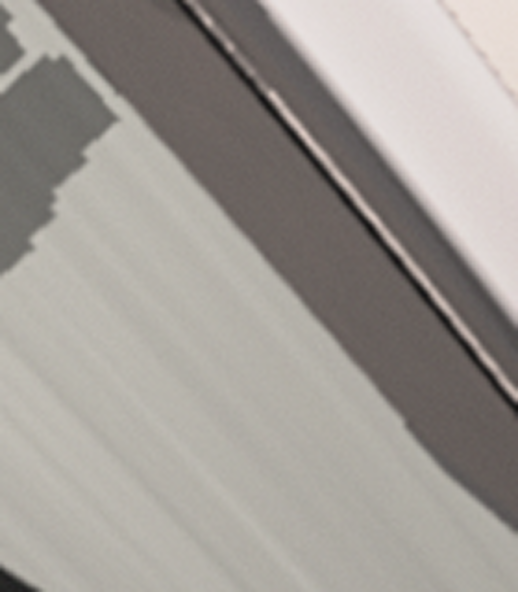

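Run:
```python
from h import *
s=np.load("s20.npy",allow_pickle=True).item();c=cam("wrist",s)
for rc in [(2.2,308.9),(120,415),(187,473.5),(287,555)]: print(atz(c,rc,79).round(1))
```

```text
[494.1 155.5  79. ]
[494.5 104.5  79. ]
[495.1  71.4  79. ]
[495.5  12.8  79. ]
```

Run:
```python
from h import *
s=np.load("s20.npy",allow_pickle=True).item();c=cam("wrist",s)
for rc in [(23.3,284.4),(43,304),(114,369)]: print(atz(c,rc,0).round(1))
```

```text
[494.8 165.9   0. ]
[495.2 152.1   0. ]
[495.3 101.5   0. ]
```

Call:
move_arm(
  targets=[
    [[0.05,0,0,-0.03,0,0,0],[0.05,0,0,-0.03,0,0,0],[0.05,0,0.004,-0.025,0,0,0],[0.05,0,0.004,-0.02,0,0,0],[0.05,0,0,0,0,0,0]],
  ],
)

```text
time_s: 27.6
eef_pos: [424.6, 97.3, 64.8]
ee_rot: [-0.27, -0.653, -0.271, 0.653]
force: [-0.5, 0.2, -0.7]
grip_width: 0.226
```

```bash
cat > look.py <<'E'
from h import *
import sys
def look(k):
    P=[]
    for i in range(3):
        im=ctrl.capture("wrist");s=ctrl.sense()
        P.append(s["eef_pos"]+quat(s["ee_rot"]).as_matrix()@[-16.6,.2,-90])
    st();print("tips",np.array(P).round(1).tolist(),"mean",np.mean(P,0).round(1))
    im=ctrl.capture("wrist")
    cv2.imwrite(f"pics/L{k}.png",im[:,:,::-1]);cv2.imwrite(f"pics/L{k}c.png",cv2.resize(im[0:150,200:400,::-1],None,fx=4,fy=4,interpolation=cv2.INTER_CUBIC))
look(sys.argv[1])
E
python3 look.py 1
```

```text
t 27.75 tcp [424.2  97.   64.7] x [-0.001  0.    -1.   ] y [ 0.706 -0.708 -0.001] F [ 0.2  0.3 -0.9] g 0.222
tips [[488.2, 160.6, 81.3], [488.1, 160.5, 81.2], [488.1, 160.4, 81.2]] mean [488.1 160.5  81.2]
```

View pics/L1c.png

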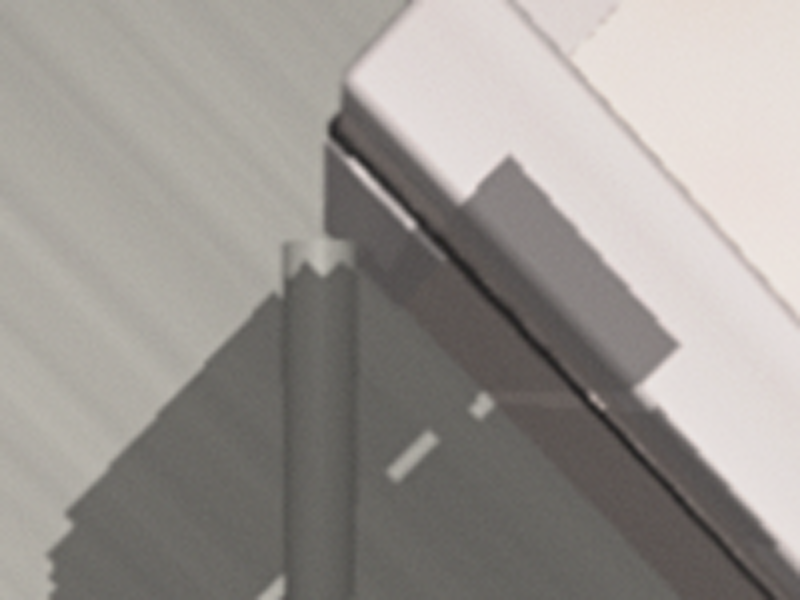

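Call:
move_arm(
  targets=[
    [[0.05,0,0.0133,0.0127,0,0,0],[0.05,0,0.0133,0.0127,0,0,0],[0.05,0,0.0133,0.0127,0,0,0],[0.05,0,0.0133,0.0127,0,0,0],[0.05,0,0.0133,0.0127,0,0,0]],
  ],
)

```text
time_s: 28.3
eef_pos: [424.6, 82.9, 64.7]
ee_rot: [-0.27, -0.653, -0.27, 0.654]
force: [0.5, 0.5, -1.8]
grip_width: 0.224
```

Call:
move_arm(
  targets=[
    [[0.05,0,0.0133,0.0127,0,0,0],[0.05,0,0.0133,0.0127,0,0,0],[0.05,0,0.0133,0.0127,0,0,0],[0.05,0,0.0133,0.0127,0,0,0],[0.05,0,0.0133,0.0127,0,0,0]],
  ],
)

```text
time_s: 28.8
eef_pos: [424.9, 69.2, 64.7]
ee_rot: [-0.27, -0.653, -0.27, 0.654]
force: [-0.1, -0.7, 0.0]
grip_width: 0.216
```

Call:
move_arm(
  targets=[
    [[0.05,0,0.0133,0.0127,0,0,0],[0.05,0,0.0133,0.0127,0,0,0],[0.05,0,0.0133,0.0127,0,0,0],[0.05,0,0.0133,0.0127,0,0,0],[0.05,0,0.0133,0.0127,0,0,0]],
  ],
)

```text
time_s: 29.3
eef_pos: [425.2, 55.4, 64.7]
ee_rot: [-0.27, -0.653, -0.27, 0.654]
force: [-0.7, -0.1, -0.6]
grip_width: 0.224
```

Call:
move_arm(
  targets=[
    [[0.05,0,0.0133,0.0127,0,0,0],[0.05,0,0.0133,0.0127,0,0,0],[0.05,0,0.0133,0.0127,0,0,0],[0.05,0,0.0133,0.0127,0,0,0],[0.05,0,0.0133,0.0127,0,0,0]],
  ],
)

```text
time_s: 29.8
eef_pos: [425.5, 41.7, 64.7]
ee_rot: [-0.27, -0.653, -0.27, 0.654]
force: [0.1, 0.8, -1.1]
grip_width: 0.228
```

```bash
python3 look.py 2
```

```text
t 29.95 tcp [425.5  41.7  64.7] x [-0.001  0.001 -1.   ] y [ 0.706 -0.708 -0.001] F [-0.7  0.6 -1.1] g 0.223
tips [[489.5, 104.8, 81.3], [489.5, 105.0, 81.3], [489.4, 105.1, 81.3]] mean [489.4 105.   81.3]
```

View pics/L2c.png

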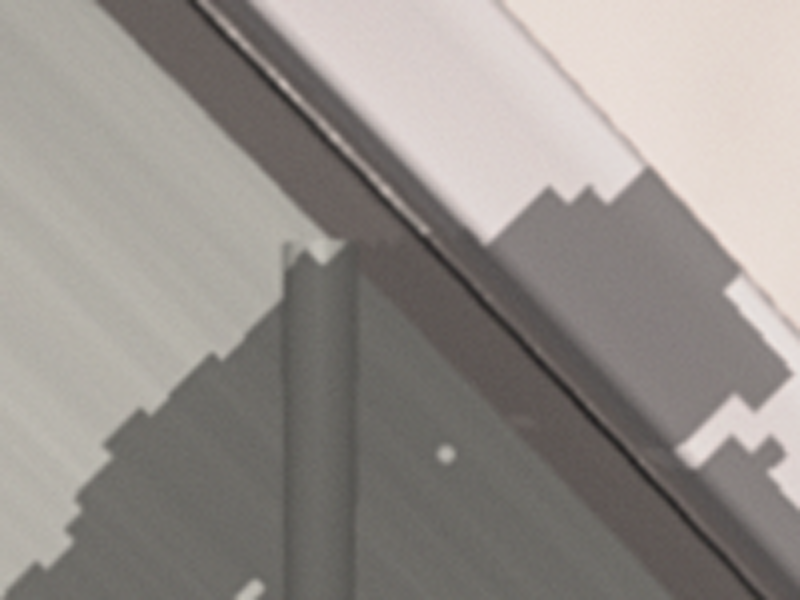

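Call:
move_arm(
  targets=[
    [[0.05,0,0.0131,0.0129,0,0,0],[0.05,0,0.0131,0.0129,0,0,0],[0.05,0,0.0131,0.0129,0,0,0],[0.05,0,0.0131,0.0129,0,0,0],[0.05,0,0.0131,0.0129,0,0,0]],
  ],
)

```text
time_s: 30.5
eef_pos: [425.6, 27.8, 64.7]
ee_rot: [-0.27, -0.653, -0.27, 0.654]
force: [0.1, -0.3, -1.5]
grip_width: 0.222
```

Call:
move_arm(
  targets=[
    [[0.05,0,0.0131,0.0129,0,0,0],[0.05,0,0.0131,0.0129,0,0,0],[0.05,0,0.0131,0.0129,0,0,0],[0.05,0,0.0131,0.0129,0,0,0],[0.05,0,0.0131,0.0129,0,0,0]],
  ],
)

```text
time_s: 31.0
eef_pos: [425.7, 14.1, 64.7]
ee_rot: [-0.27, -0.653, -0.27, 0.654]
force: [-0.1, -0.3, -1.4]
grip_width: 0.219
```

Call:
move_arm(
  targets=[
    [[0.05,0,0.0131,0.0129,0,0,0],[0.05,0,0.0131,0.0129,0,0,0],[0.05,0,0.0131,0.0129,0,0,0],[0.05,0,0.0131,0.0129,0,0,0],[0.05,0,0.0131,0.0129,0,0,0]],
  ],
)

```text
time_s: 31.5
eef_pos: [425.8, 0.3, 64.7]
ee_rot: [-0.27, -0.653, -0.27, 0.654]
force: [-0.3, -0.6, 0.1]
grip_width: 0.224
```

Call:
move_arm(
  targets=[
    [[0.05,0,0.0131,0.0129,0,0,0],[0.05,0,0.0131,0.0129,0,0,0],[0.05,0,0.0131,0.0129,0,0,0],[0.05,0,0.0131,0.0129,0,0,0],[0.05,0,0.0131,0.0129,0,0,0]],
  ],
)

```text
time_s: 32.0
eef_pos: [425.9, -13.5, 64.6]
ee_rot: [-0.27, -0.653, -0.27, 0.654]
force: [0.5, 0.1, -1.7]
grip_width: 0.217
```

Call:
move_arm(
  targets=[
    [[0.05,0,0.0131,0.0129,0,0,0],[0.05,0,0.0131,0.0129,0,0,0],[0.05,0,0.0131,0.0129,0,0,0],[0.05,0,0.0131,0.0129,0,0,0],[0.05,0,0.0131,0.0129,0,0,0]],
  ],
)

```text
time_s: 32.5
eef_pos: [426.0, -27.3, 64.7]
ee_rot: [-0.27, -0.653, -0.27, 0.654]
force: [-0.2, -0.3, -0.6]
grip_width: 0.221
```

Call:
move_arm(
  targets=[
    [[0.05,0,0.0131,0.0129,0,0,0],[0.05,0,0.0131,0.0129,0,0,0],[0.05,0,0.0131,0.0129,0,0,0],[0.05,0,0.0131,0.0129,0,0,0],[0.05,0,0.0131,0.0129,0,0,0]],
  ],
)

```text
time_s: 33.0
eef_pos: [426.0, -41.1, 64.7]
ee_rot: [-0.27, -0.653, -0.27, 0.654]
force: [-0.8, 0.8, -1.4]
grip_width: 0.224
```

```bash
python3 look.py 3
```

```text
t 33.15 tcp [426.  -41.   64.6] x [-0.001  0.001 -1.   ] y [ 0.706 -0.708 -0.001] F [-0.5 -0.2 -0.6] g 0.221
tips [[490.0, 22.0, 81.3], [490.0, 22.2, 81.3], [489.9, 22.4, 81.2]] mean [490.   22.2  81.2]
```

View pics/L3c.png

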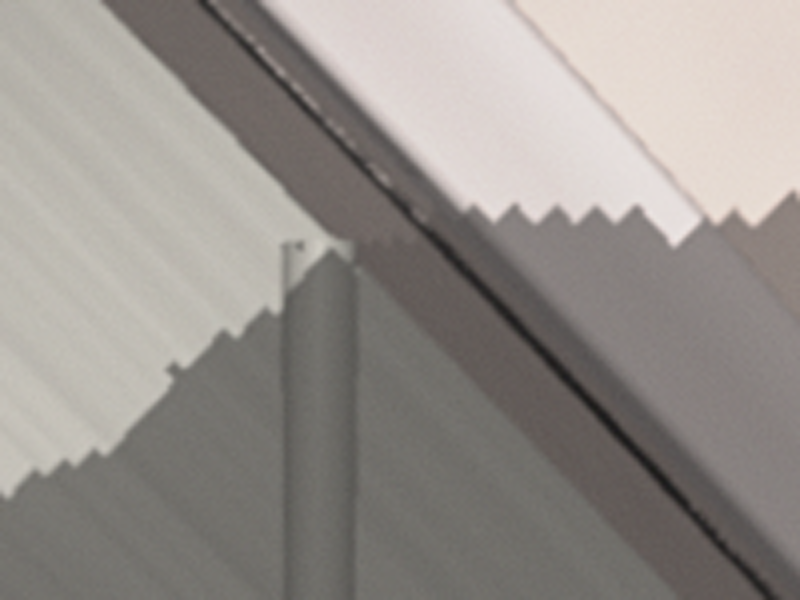

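Call:
move_arm(
  targets=[
    [[0.05,0,0.0132,0.0128,0,0,0],[0.05,0,0.0132,0.0128,0,0,0],[0.05,0,0.0132,0.0128,0,0,0],[0.05,0,0.0132,0.0128,0,0,0],[0.05,0,0.0132,0.0128,0,0,0]],
  ],
)

```text
time_s: 33.7
eef_pos: [426.2, -54.9, 64.6]
ee_rot: [-0.27, -0.653, -0.27, 0.654]
force: [-1.1, 0.6, -1.0]
grip_width: 0.228
```

Call:
move_arm(
  targets=[
    [[0.05,0,0.0132,0.0128,0,0,0],[0.05,0,0.0132,0.0128,0,0,0],[0.05,0,0.0132,0.0128,0,0,0],[0.05,0,0.0132,0.0128,0,0,0],[0.05,0,0.0132,0.0128,0,0,0]],
  ],
)

```text
time_s: 34.2
eef_pos: [426.5, -68.6, 64.7]
ee_rot: [-0.27, -0.653, -0.27, 0.654]
force: [-0.1, -0.1, -1.0]
grip_width: 0.226
```

Call:
move_arm(
  targets=[
    [[0.05,0,0.0132,0.0128,0,0,0],[0.05,0,0.0132,0.0128,0,0,0],[0.05,0,0.0132,0.0128,0,0,0],[0.05,0,0.0132,0.0128,0,0,0],[0.05,0,0.0132,0.0128,0,0,0]],
  ],
)

```text
time_s: 34.7
eef_pos: [426.6, -82.4, 64.6]
ee_rot: [-0.27, -0.653, -0.27, 0.654]
force: [-0.1, -0.2, -1.4]
grip_width: 0.223
```

Call:
move_arm(
  targets=[
    [[0.05,0,0.0132,0.0128,0,0,0],[0.05,0,0.0132,0.0128,0,0,0],[0.05,0,0.0132,0.0128,0,0,0],[0.05,0,0.0132,0.0128,0,0,0],[0.05,0,0.0132,0.0128,0,0,0]],
  ],
)

```text
time_s: 35.2
eef_pos: [426.8, -96.2, 64.6]
ee_rot: [-0.27, -0.653, -0.27, 0.654]
force: [0.3, -0.1, -1.6]
grip_width: 0.221
```

Call:
move_arm(
  targets=[
    [[0.05,0,0.0132,0.0128,0,0,0],[0.05,0,0.0132,0.0128,0,0,0],[0.05,0,0.0132,0.0128,0,0,0],[0.05,0,0.0132,0.0128,0,0,0],[0.05,0,0.0132,0.0128,0,0,0]],
  ],
)

```text
time_s: 35.7
eef_pos: [427.0, -110.0, 64.6]
ee_rot: [-0.27, -0.653, -0.27, 0.654]
force: [-0.3, -0.8, -1.6]
grip_width: 0.223
```

Call:
move_arm(
  targets=[
    [[0.05,0,0.0132,0.0128,0,0,0],[0.05,0,0.0132,0.0128,0,0,0],[0.05,0,0.0132,0.0128,0,0,0],[0.05,0,0.0132,0.0128,0,0,0],[0.05,0,0.0132,0.0128,0,0,0]],
  ],
)

```text
time_s: 36.2
eef_pos: [427.2, -123.8, 64.6]
ee_rot: [-0.27, -0.653, -0.27, 0.654]
force: [-0.7, -0.5, -1.0]
grip_width: 0.224
```

```bash
python3 look.py 4
```

```text
t 36.35 tcp [ 427.2 -123.7   64.6] x [-0.001  0.    -1.   ] y [ 0.706 -0.708 -0.001] F [ 0.2  0.5 -0.6] g 0.222
tips [[491.2, -60.7, 81.2], [491.1, -60.5, 81.2], [491.1, -60.3, 81.2]] mean [491.1 -60.5  81.2]
```

View pics/L4c.png

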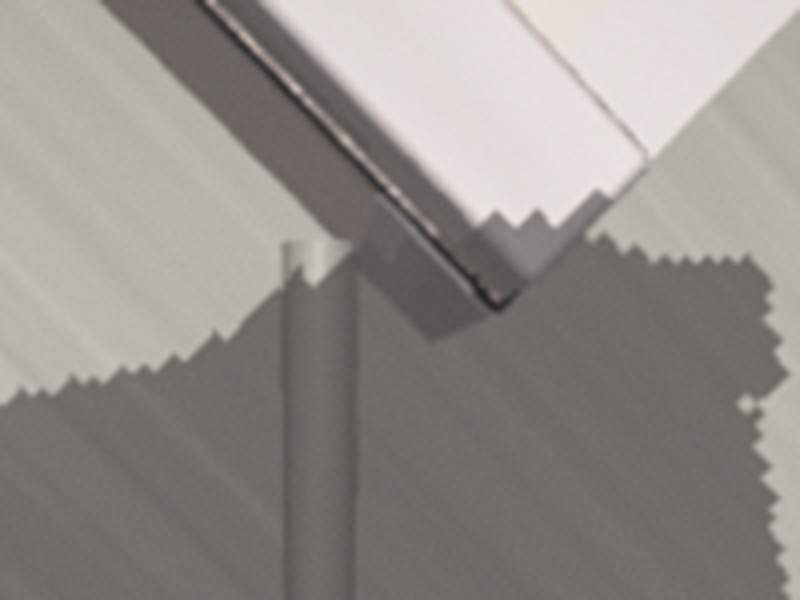

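Call:
move_arm(
  targets=[
    [[0.05,0,0.0132,0.0128,0,0,0],[0.05,0,0.0132,0.0128,0,0,0],[0.05,0,0.0132,0.0128,0,0,0],[0.05,0,0.0132,0.0128,0,0,0],[0.05,0,0.0132,0.0128,0,0,0]],
  ],
)

```text
time_s: 36.9
eef_pos: [427.4, -137.6, 64.6]
ee_rot: [-0.27, -0.653, -0.27, 0.654]
force: [0.2, 0.8, -0.8]
grip_width: 0.222
```

Call:
move_arm(
  targets=[
    [[0.05,0,0.017,0.006,0,0,0],[0.05,0,0.018,0,0,0,0],[0.05,0,0.018,0,0,0,0],[0.05,0,0.017,-0.006,0,0,0],[0.05,0,0.0129,-0.0131,0,0,0]],
  ],
)

```text
time_s: 37.4
eef_pos: [437.8, -144.9, 64.6]
ee_rot: [-0.27, -0.653, -0.27, 0.654]
force: [0.5, -0.3, -0.6]
grip_width: 0.222
```

```bash
python3 look.py 5
```

```text
t 37.55 tcp [ 437.7 -144.7   64.6] x [-0.001  0.001 -1.   ] y [ 0.706 -0.708 -0.001] F [ 0.1 -0.3 -1.4] g 0.219
tips [[502.0, -81.4, 81.2], [501.8, -81.3, 81.2], [501.6, -81.3, 81.1]] mean [501.8 -81.3  81.2]
```

View pics/L5c.png

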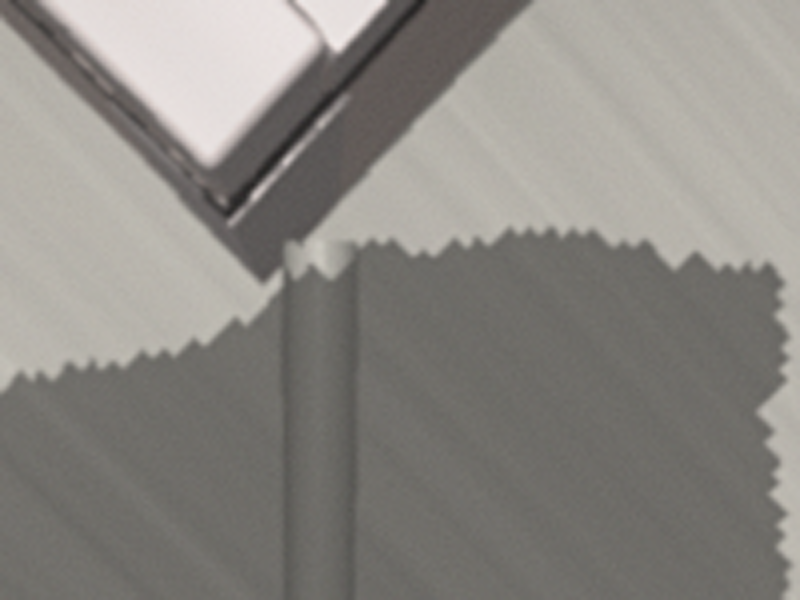

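Call:
move_arm(
  targets=[
    [[0.05,0,0.0128,-0.0132,0,0,0],[0.05,0,0.0128,-0.0132,0,0,0],[0.05,0,0.0128,-0.0132,0,0,0],[0.05,0,0.0128,-0.0132,0,0,0],[0.05,0,0.0128,-0.0132,0,0,0]],
  ],
)

```text
time_s: 38.1
eef_pos: [451.6, -144.6, 64.6]
ee_rot: [-0.27, -0.653, -0.27, 0.654]
force: [0.2, -0.1, -1.5]
grip_width: 0.225
```

Call:
move_arm(
  targets=[
    [[0.05,0,0.0128,-0.0132,0,0,0],[0.05,0,0.0128,-0.0132,0,0,0],[0.05,0,0.0128,-0.0132,0,0,0],[0.05,0,0.0128,-0.0132,0,0,0],[0.05,0,0.0128,-0.0132,0,0,0]],
  ],
)

```text
time_s: 38.6
eef_pos: [465.4, -144.4, 64.6]
ee_rot: [-0.27, -0.653, -0.27, 0.654]
force: [-0.4, -0.5, -0.8]
grip_width: 0.223
```

Call:
move_arm(
  targets=[
    [[0.05,0,0.0128,-0.0132,0,0,0],[0.05,0,0.0128,-0.0132,0,0,0],[0.05,0,0.0128,-0.0132,0,0,0],[0.05,0,0.0128,-0.0132,0,0,0],[0.05,0,0.0128,-0.0132,0,0,0]],
  ],
)

```text
time_s: 39.1
eef_pos: [479.2, -144.2, 64.6]
ee_rot: [-0.27, -0.653, -0.27, 0.654]
force: [-0.4, -0.0, -0.8]
grip_width: 0.219
```

Call:
move_arm(
  targets=[
    [[0.05,0,0.0128,-0.0132,0,0,0],[0.05,0,0.0128,-0.0132,0,0,0],[0.05,0,0.0128,-0.0132,0,0,0],[0.05,0,0.0128,-0.0132,0,0,0],[0.05,0,0.0128,-0.0132,0,0,0]],
  ],
)

```text
time_s: 39.6
eef_pos: [493.0, -144.0, 64.5]
ee_rot: [-0.27, -0.653, -0.27, 0.654]
force: [-0.2, 0.8, -1.2]
grip_width: 0.223
```

Call:
move_arm(
  targets=[
    [[0.05,0,0.0129,-0.0131,0,0,0],[0.05,0,0.0129,-0.0131,0,0,0],[0.05,0,0.0129,-0.0131,0,0,0],[0.05,0,0.0129,-0.0131,0,0,0],[0.05,0,0.0129,-0.0131,0,0,0]],
  ],
)

```text
time_s: 40.1
eef_pos: [506.8, -143.9, 64.6]
ee_rot: [-0.27, -0.653, -0.27, 0.654]
force: [-0.3, 0.3, -1.2]
grip_width: 0.226
```

```bash
python3 look.py 6
```

```text
t 40.25 tcp [ 506.6 -143.9   64.5] x [-0.001  0.    -1.   ] y [ 0.706 -0.708 -0.001] F [ 0.3  0.8 -0.9] g 0.223
tips [[571.0, -80.5, 81.2], [570.7, -80.5, 81.1], [570.5, -80.5, 81.1]] mean [570.7 -80.5  81.1]
```

View pics/L6c.png

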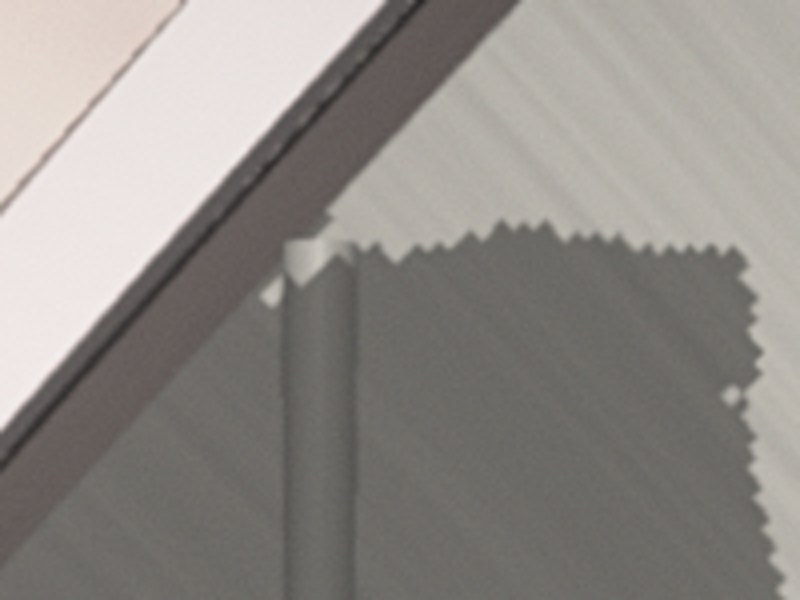

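Call:
move_arm(
  targets=[
    [[0.05,0,0.0126,-0.0134,0,0,0],[0.05,0,0.0126,-0.0134,0,0,0],[0.05,0,0.0126,-0.0134,0,0,0],[0.05,0,0.0126,-0.0134,0,0,0],[0.05,0,0.0126,-0.0134,0,0,0]],
  ],
)

```text
time_s: 40.8
eef_pos: [520.6, -143.5, 64.5]
ee_rot: [-0.27, -0.653, -0.27, 0.654]
force: [0.1, -0.0, -1.5]
grip_width: 0.224
```

Call:
move_arm(
  targets=[
    [[0.05,0,0.0127,-0.0133,0,0,0],[0.05,0,0.0127,-0.0133,0,0,0],[0.05,0,0.0127,-0.0133,0,0,0],[0.05,0,0.0127,-0.0133,0,0,0],[0.05,0,0.0127,-0.0133,0,0,0]],
  ],
)

```text
time_s: 41.3
eef_pos: [534.3, -143.2, 64.5]
ee_rot: [-0.27, -0.653, -0.27, 0.654]
force: [0.4, -0.5, -0.8]
grip_width: 0.224
```

Call:
move_arm(
  targets=[
    [[0.05,0,0.0127,-0.0133,0,0,0],[0.05,0,0.0127,-0.0133,0,0,0],[0.05,0,0.0127,-0.0133,0,0,0],[0.05,0,0.0127,-0.0133,0,0,0],[0.05,0,0.0127,-0.0133,0,0,0]],
  ],
)

```text
time_s: 41.8
eef_pos: [548.1, -142.9, 64.5]
ee_rot: [-0.27, -0.653, -0.27, 0.654]
force: [0.4, 0.0, -1.7]
grip_width: 0.225
```

Call:
move_arm(
  targets=[
    [[0.05,0,0.0128,-0.0132,0,0,0],[0.05,0,0.0128,-0.0132,0,0,0],[0.05,0,0.0128,-0.0132,0,0,0],[0.05,0,0.0128,-0.0132,0,0,0],[0.05,0,0.0128,-0.0132,0,0,0]],
  ],
)

```text
time_s: 42.3
eef_pos: [561.9, -142.7, 64.5]
ee_rot: [-0.27, -0.653, -0.27, 0.654]
force: [-0.3, 0.5, -1.1]
grip_width: 0.225
```

```bash
python3 look.py 7
```

```text
t 42.45 tcp [ 561.8 -142.7   64.5] x [-0.001  0.    -1.   ] y [ 0.706 -0.708 -0.001] F [ 1.  -0.6 -1.1] g 0.222
tips [[626.1, -79.3, 81.2], [625.8, -79.3, 81.1], [625.6, -79.3, 81.0]] mean [625.8 -79.3  81.1]
```

View pics/L7c.png

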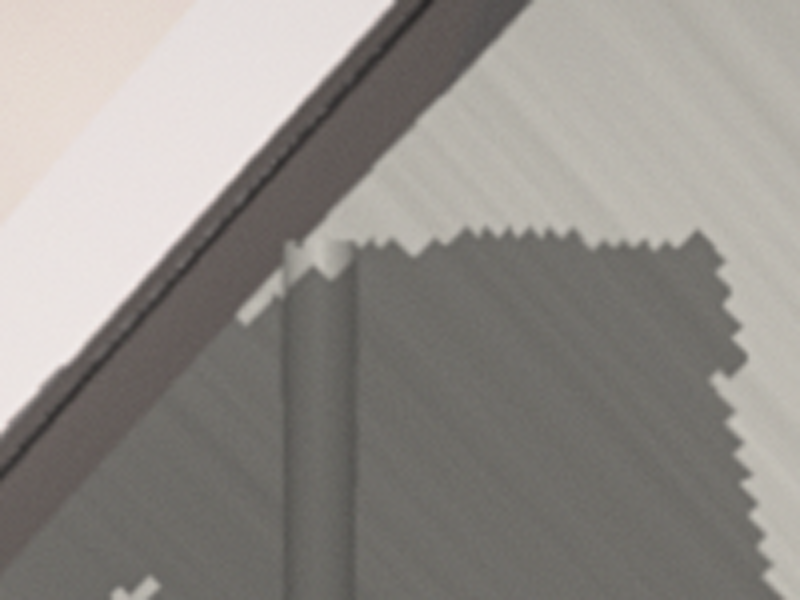

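Call:
move_arm(
  targets=[
    [[0.05,0,0.0129,-0.0131,0,0,0],[0.05,0,0.0129,-0.0131,0,0,0],[0.05,0,0.0129,-0.0131,0,0,0],[0.05,0,0.0129,-0.0131,0,0,0],[0.05,0,0.0129,-0.0131,0,0,0]],
  ],
)

```text
time_s: 43.0
eef_pos: [575.7, -142.6, 64.5]
ee_rot: [-0.27, -0.653, -0.27, 0.654]
force: [0.3, -0.7, -1.2]
grip_width: 0.222
```

Call:
move_arm(
  targets=[
    [[0.05,0,0.0129,-0.0131,0,0,0],[0.05,0,0.0129,-0.0131,0,0,0],[0.05,0,0.0129,-0.0131,0,0,0],[0.05,0,0.0129,-0.0131,0,0,0],[0.05,0,0.0129,-0.0131,0,0,0]],
  ],
)

```text
time_s: 43.5
eef_pos: [589.5, -142.5, 64.5]
ee_rot: [-0.27, -0.653, -0.27, 0.654]
force: [0.6, -0.8, -1.0]
grip_width: 0.219
```

Call:
move_arm(
  targets=[
    [[0.05,0,0.0129,-0.0131,0,0,0],[0.05,0,0.01,-0.01,0,0,0],[0.05,0,0,0,0,0,0],[0.05,0,0,0,0,0,0],[0.05,0,0,0,0,0,0]],
  ],
)

```text
time_s: 44.0
eef_pos: [594.1, -142.5, 64.5]
ee_rot: [-0.27, -0.653, -0.27, 0.654]
force: [0.0, -0.4, -0.9]
grip_width: 0.224
```

```bash
python3 look.py 8
```

```text
t 44.15 tcp [ 594.1 -142.5   64.5] x [-0.001  0.001 -1.   ] y [ 0.706 -0.708 -0.001] F [-0.2  0.3 -1. ] g 0.221
tips [[657.9, -79.1, 81.1], [658.0, -79.1, 81.1], [658.0, -79.1, 81.1]] mean [658.  -79.1  81.1]
```

View pics/L8.png

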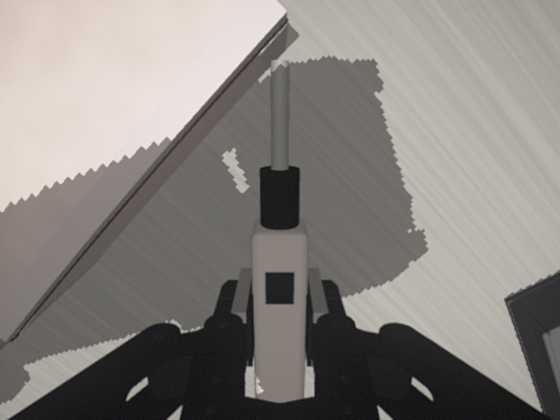

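Run:
```python
from h import *
s=st()
im=ctrl.capture("side");cv2.imwrite("pics/side21c.png",cv2.resize(im[170:250,180:300,::-1],None,fx=6,fy=6,interpolation=cv2.INTER_CUBIC))
im=ctrl.capture("top");cv2.imwrite("pics/top21c.png",cv2.resize(im[110:210,240:360,::-1],None,fx=5,fy=5,interpolation=cv2.INTER_CUBIC))
for n in("side","top"):print(n,proj(cam(n),[[658,-79,81],[658,-79,71],[663.5,-73.3,80]]).round(1).tolist())
```

```text
t 44.2 tcp [ 594.1 -142.5   64.5] x [-0.001  0.    -1.   ] y [ 0.706 -0.708 -0.001] F [ 0.4 -0.3 -0.9] g 0.226
side [[219.9, 216.4], [222.1, 216.8], [221.4, 214.4]]
top [[141.3, 282.6], [142.6, 282.6], [139.6, 280.6]]
```

View pics/side21c.png

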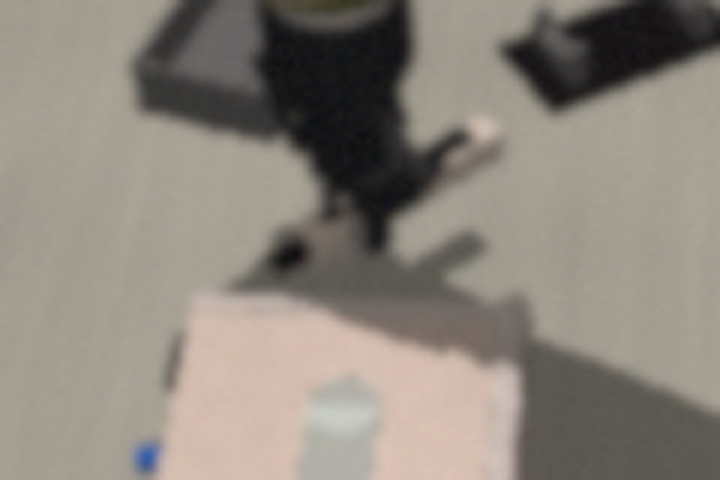

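View pics/top21c.png

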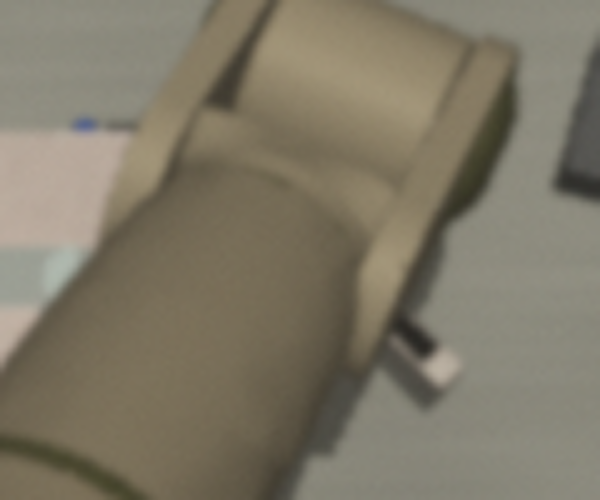

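Call:
move_arm(
  targets=[
    [[0.05,0,0,0.1,0,0,0],[0.05,0,0,0.2,0,0,0],[0.05,-0.2,0,0.1,0,0,0],[0.05,-0.3,0,0,0.072,0,0],[0.05,-0.14,0,0,0.072,0,0]],
  ],
)

```text
time_s: 44.8
eef_pos: [551.6, -186.6, 164.2]
ee_rot: [0.22, 0.673, 0.218, -0.672]
force: [0.2, 0.0, -0.5]
grip_width: 0.222
```

Call:
move_arm(
  targets=[
    [[0.05,0,0,0,0.072,0,0],[0.05,0,0,0,0,0,0]],
  ],
)

```text
time_s: 45.0
eef_pos: [551.2, -185.7, 161.0]
ee_rot: [-0.194, -0.68, -0.194, 0.68]
force: [0.7, -0.4, -1.0]
grip_width: 0.227
```

Run:
```python
from h import *
ctrl.capture("wrist");ctrl.capture("wrist");s=st()
to([475.9,-372.1,160],[0,0,-1],[.528,-.849,0])
```

```text
t 45.1 tcp [ 551.  -185.2  159.9] x [-0.002  0.001 -1.   ] y [ 0.531 -0.847 -0.002] F [ 0.   0.2 -1.6] g 0.226
[-1.000e-03  7.900e-01  1.086e+00] [0.003 0.001 0.002]
```

Call:
move_arm(
  targets=[
    [[0.05,0,0.15,0.2,0,0,0],[0.05,0,0.19,0.26,0,0,0],[0.05,0,0.19,0.26,0,0,0],[0.05,0,0.16,0.22,0,0,0],[0.05,0,0.1,0.146,0,0,0]],
  ],
)

```text
time_s: 45.6
eef_pos: [474.4, -374.2, 159.6]
ee_rot: [-0.194, -0.679, -0.195, 0.68]
force: [0.1, 0.0, -0.7]
grip_width: 0.22
```

Call:
move_arm(
  targets=[
    [[0.05,0,0,0,0,0,0],[0.05,0,0,0,0,0,0]],
  ],
)

```text
time_s: 45.8
eef_pos: [475.8, -371.6, 159.7]
ee_rot: [-0.194, -0.679, -0.196, 0.68]
force: [0.8, 0.2, -1.3]
grip_width: 0.222
```

Run:
```python
from h import *
ctrl.capture("wrist");ctrl.capture("wrist");s=st()
im=ctrl.capture("wrist"); cv2.imwrite("pics/w22.png",im[:,:,::-1])
to([475.9,-372.1,16.4],[0,0,-1],[.528,-.849,0])
c=cam("wrist",s)
```

```text
t 45.9 tcp [ 476.6 -370.7  160.1] x [-0.001  0.001 -1.   ] y [ 0.531 -0.847 -0.002] F [ 0.3 -0.2 -1.5] g 0.224
[0.959 0.007 0.01 ] [0.003 0.    0.001]
```

View pics/w22.png

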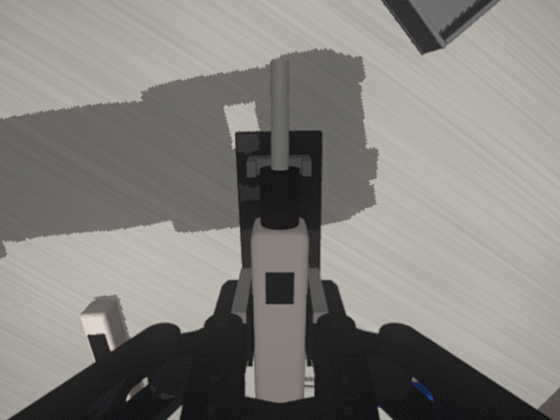

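Call:
move_arm(
  targets=[
    [[0.05,0.2,0.007,0.01,0,0,0],[0.05,0.25,0,0,0,0,0],[0.05,0.2,0,0,0,0,0],[0.05,0.12,0,0,0,0,0],[0.05,0.06,0,0,0,0,0]],
  ],
)

```text
time_s: 46.45
eef_pos: [475.4, -371.9, 34.2]
ee_rot: [-0.194, -0.679, -0.196, 0.68]
force: [0.2, 0.1, -1.1]
grip_width: 0.221
```

Call:
move_arm(
  targets=[
    [[0.05,0.04,0,0,0,0,0],[0.05,0.04,0,0,0,0,0],[0.05,0.03,0,0,0,0,0],[0.05,0,0,0,0,0,0],[0.05,0,0,0,0,0,0]],
  ],
)

```text
time_s: 46.95
eef_pos: [475.6, -373.5, 19.9]
ee_rot: [-0.195, -0.68, -0.195, 0.68]
force: [-0.3, 0.5, -0.9]
grip_width: 0.218
```

Call:
move_arm(
  targets=[
    [[0.05,0.01,0,0,0,0,0],[0.05,0.01,0,0,0,0,0],[0.05,0.003,0,0,0,0,0],[0.05,0,0,0,0,0,0]],
  ],
)

```text
time_s: 47.35
eef_pos: [475.5, -373.4, 16.4]
ee_rot: [-0.195, -0.68, -0.195, 0.68]
force: [-1.5, 1.0, 3.4]
grip_width: 0.224
```

Touching the saddle floors (Fz risen). Release.

Call:
move_arm(
  targets=[
    [[0.4,0,0,0,0,0,0],[0.7,0,0,0,0,0,0],[0.7,0,0,0,0,0,0],[0.7,0,0,0,0,0,0],[0.7,0,0,0,0,0,0]],
  ],
)

```text
time_s: 47.85
eef_pos: [475.5, -373.3, 16.0]
ee_rot: [-0.194, -0.68, -0.195, 0.68]
force: [-0.1, 0.5, 0.3]
grip_width: 0.701
```

Call:
move_arm(
  targets=[
    [[0.7,-0.1,0,0,0,0,0],[0.7,-0.2,0,0,0,0,0],[0.7,-0.3,0,0,0,0,0],[0.7,-0.3,0,0,0,0,0],[0.7,-0.1,0,0,0,0,0]],
  ],
)

```text
time_s: 48.35
eef_pos: [476.7, -374.5, 172.4]
ee_rot: [0.197, 0.681, 0.192, -0.679]
force: [-0.2, -0.7, -0.4]
grip_width: 0.699
```

Run:
```python
from h import *
ctrl.capture("wrist");ctrl.capture("wrist");s=st()
for n in ("wrist","side"):
    im=ctrl.capture(n); cv2.imwrite(f"pics/{n}23.png",im[:,:,::-1])
np.save("s23.npy",s,allow_pickle=True)
```

```text
t 48.45 tcp [ 476.3 -374.2  169.8] x [ 0.003 -0.004 -1.   ] y [ 0.53  -0.848  0.005] F [-0.7  0.4  0.1] g 0.705
```

View pics/wrist23.png

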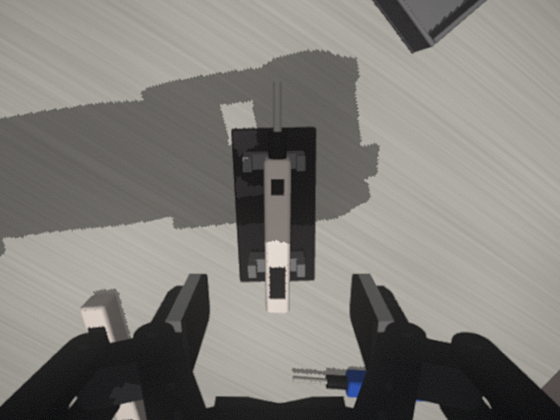

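View pics/side23.png

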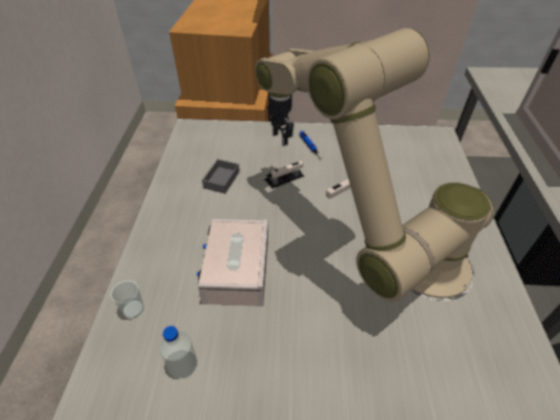

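Run:
```python
from h import *
s=st();c=cam("wrist",np.load("s23.npy",allow_pickle=True).item())
r=atz(c,(312,277),44);f=atz(c,(158,278),44);o=r+75/130*(f-r);print(o,np.arctan2(*(f-r)[[1,0]]),"rest was ~(462,-379.6), .575")
print(ctrl.finish_job())
```

```text
t 48.55 tcp [ 475.3 -373.1  165.7] x [-0.001  0.001 -1.   ] y [ 0.529 -0.848 -0.001] F [ 0.3 -0.1  0.3] g 0.699
[ 460.47542149 -383.0550351    44.        ] 0.5499725634151783 rest was ~(462,-379.6), .575
the job is handed in; nothing more can be done
None
```

I finished all the steps and handed the job in at about 48.6 s. `finish_job` gives no verdict, so the results below are from my own checks.

- **Jars:** Only two jars were on the bench. I stood both in the box, and a side picture before closing showed them upright with no jar left on the bench. I could not check them again once the lid was shut.
- **Lid:** I lowered it in small steps and it looks fully shut in the side and top pictures. The last press reached about 32 N at the fingers, close to the 40 N limit, so I backed off at once.
- **Wand:** I took the smaller white wand from the rest, leaving the blue one and the larger white one alone.
- **Joint pass:** I made one pass at about 2.8 cm/s from the left end of the front, round the front right corner, to about 8 mm short of the back corner. There were brief stops to look.
    - The tip stayed about 5 to 7.5 mm off the gasket in the pictures, at a computed height of 81 mm against the 80 mm rim.
    - The force readings showed no contact with the box.
- **Final state:** The wand lies in both saddles, about 4 mm from the centre I measured for the rest and within 0.03 rad of its line. The bottle and tray look unmoved, and the gripper is open and clear of everything.

My camera measurements disagreed by up to 10 mm on the box edges at first. I therefore used the close wrist-camera views for the joint pass.

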